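# Clamp the bangle-bending tube in the bench holder

## Robot

A 6-joint arm with a two-finger parallel gripper is mounted at the origin on the work surface. World frame = base frame: x ahead of the robot, y to its left, z up, the work surface at z = 0. Lengths are in m, angles in rad, forces in N, time in s.
With the tool pointing down it reaches from about 0.325 to 0.75 m from the base axis. Payload 7.6 kg.
Tool frame: the origin (TCP) lies midway between the tips of the shut fingers; the grasp point (between the pads) lies 19 mm behind it; y points along the fingers, z is the direction in which the jaws open and shut, and the axes are right-handed (so a half turn about y gives the same grasp; the last joint's range is limited). The gripper opens to 85 mm and grips with 20 to 120 N. Pads are 22 mm wide; open, the fingers measure 114 mm over their backs; the gripper's body (76 mm by 85 mm) begins 54 mm behind the grasp point. The pads swing forward as they close: fully open they stand 13 mm farther back than shut.
Start: joints at [1.102, 0.052, 1.401, -0, 1.689, -0.07], TCP at [0.204, 0.484, 0.209] pointing down, gripper open.
Joint ranges: [-2.9, 2.9], [-0.91, 2.17], [0.12, 2.37], [-1.06, 4.2], [0.26, 2.73], [-2.93, 2.93]. Speed limits (rad/s): [2.57, 2.57, 3.01, 3.14, 3.14, 3.14].

## Interface

Orientations are given as a unit quaternion [x, y, z, w].
In Python, from bench import observe, read_camera, job_done, search_frame, landmark_of gives the robot as it stands. The module is installed in compiled form; this text tells all that it offers.
- The arm moves only by the tool arm_command, never from a script. Its arguments are lists of equal length, an entry for each row: "translation": the shift along the tool's x, y, z in m, a list of three; "rot": the turn, a rotation vector about the tool's x, y, z in rad, a list of three. In form: {"translation": [[dx, dy, dz], ...], "rot": [[ax, ay, az], ...]}. A call has 1 to 20 rows; each row is the pose to reach, as a shift and turn from the pose commanded when the call began, along the tool's axes at that moment; what a row does not reach only later rows make up. A row lasts 1/10 s, in which the tool goes at most 50 mm and 8.59 degrees, less where a joint would pass 70% of its speed; a pose out of reach is approached as far as the arm can. A call with a gripper value outside its range is refused whole. "grip" is the finger opening in m, from 0 to 0.0854, set as the call begins (left out, the last holds). The fingers move at their own pace and stop on an object; "newtons" is the grip in N (left out, the last holds). Time passes only in rows, so rows that repeat a pose let the fingers close. It gives the time, the measured TCP pose, the force and the opening at its end, in the units of the state.
- observe(): the state, without advancing time (a new reading comes with each control period).
- read_camera(name): name is "side" or "top" or "wrist"; returns a dict with "img" (420x560x3 uint8, blue, green, red), "intrinsics" (3x3 intrinsics, pixels), "world_to_cam" (4x4, takes a point from world to camera coordinates); the wrist camera has in their place "T_tool_cam" (4x4, takes a point from camera to tool coordinates, whose origin is the TCP and whose axes are the tool frame's). Camera axes: x right, y down, z forward; pixel columns grow to the right and rows downward; lengths in m; the calibration is good to about 2 mm. A picture is of the moment at which its call begins: read the wrist's pose just before it. There is no depth.
- job_done(): hands the job in, once; it reports no verdict.
Trained networks look in a picture, given as the dict that the camera call returned (one of the last four; its "shot" number tells which), for a name from the list of things; names that differ only in an ending like _2 or _b are one class to them, and where a whole thing is asked for, a point or a joint stands for the part that bears it (a point fixed in the world has none). Each returns a list of dicts, best first, with "conf" (0 to 1); they miss things now and then, are a little off and sometimes report something else, mostly with a low value. They report only what shows in the picture. A call takes as long as a camera call. They do not tell look-alikes from the thing itself.
- search_frame(picture, label): "rect" ([centre column, centre row, width, height] in pixels, round what is visible of it).
- landmark_of(picture, label): "centre" ([column, row] in pixels: a listed point, or the origin of a listed thing).
The state is a dict: "time_s": time; "joint_positions": joint angles; "qvel": joint speeds; "effort": joint torques, N m; "tool_pos": TCP position; "eef_rot": TCP orientation; "force": force on the tool from outside, world axes, zero at the start; "torque": the same for the moment, N m; "gripper_width": finger opening in m.
Only numpy, scipy, OpenCV 4.12 (cv2) and the standard library are available. Lean on these libraries where they do the work, as an engineer would, in place of code of your own. Each camera call takes 0.05 s, during which the arm holds its last target.

## Task

Get the bangle tube ready for bending: take it from the wooden rack and lay it (do not drop it) lengthwise centred in the two vee rests of the bench holder. Then swing the clamp's hinged half over the tube until it is fully shut, and last swing the bolt upright into the slot of the shut half, its nut over the prongs. Leave the bead tub, the jar and the mallet where they are.

Things in the scene. Friction and masses are not known exactly. Their poses are not given: they have to be found in the camera images.
- tube_center (a point): Centre of the loose plain aluminium tube: 44 mm diameter, 200 mm long, 0.2 to 0.4 kg, ends alike. Its level axis is the point's y. It starts in the wooden rack, axis 55 mm above the table. At its mid-length, in rack and in holder, only a 12 mm base plate lies under it, so it can be grasped from above there.
- rack_axis (a point): Middle of the tube's place in the wooden rack (fixed to the table): on the tube's axis, 55 mm above the table, y along the tube, z up. Two 22 mm wide vees carry the tube 75 mm either side along y, up to about 52 mm over the table.
- holder_axis (a point): Middle of the laid tube's place in the steel bench holder (fixed; on the robot's left or right, rack on the other side): on the tube axis, 75 mm above the table. y along the tube, z up, x level across it from hinge side (nearer the robot) to bolt side. 34 mm wide vees, tops about 72 mm over the table, carry the tube at y -75 mm (open rest) and +75 mm (clamp).
- half_hinge (a point): Point on the hinge axis of the hinged half (fixed in the holder): x -38, y +75, z 0 mm from holder_axis, same axes; the hinge axis is y.
- half (a joint): Angle (rad) of the clamp's hinged upper half, a 34 mm wide steel strap bent over the tube, 100 mm from hinge to free end. 0 = fully shut and level (hard stop); grows opening upward and back to the holder's -x; 1.57 upright; stop 2.2; starts 1.7 to 2.1. Stiff: stays where left, needs up to 0.25 N m. Shut, its back is 29 mm above the tube axis over the tube.
- half_lug (a point): Middle of the forked lug at the half's free end, 89 mm from the hinge, 5 mm above the hinge plane when shut; x points from hinge to free end, z out of the back. Two prongs 22 mm long, 10 wide, 8 thick (back face 9 mm off the hinge plane), a 14 mm slot between, open at the free end; behind it (60 to 78 mm from the hinge) the lug is solid, 34 wide.
- bolt_pivot (a point): Point on the swing bolt's pivot (fixed in the holder): x +48, y +75, z -45 mm from holder_axis (30 mm above the table), same axes; the pivot axis is y, the bolt swings in the holder's x-z plane.
- bolt (a joint): Angle (rad) of the swing bolt: 0 = upright in the slot (hard stop), grows as it leans out to the holder's +x; stop 1.25; starts 0.65 to 1.05. Stiff: stays where left, needs up to 0.15 N m to turn. If it is upright before the half is shut, its nut blocks the half.
- bolt_nut (a point): Centre of the round knurled nut on the bolt, 71 mm from the pivot; z points to the bolt's outer end. Nut 30 mm diameter, 24 mm high (59 to 83 mm from the pivot); shank 10 mm diameter, tip 92 mm from the pivot. Half shut and bolt upright, the nut's underside is 5 mm above the prongs.
- bead_tub: Bystander: open clear tub of beads, 100 by 150 by 55 mm high; origin at the centre of its underside.
- glaze_jar: Bystander: white jar, 68 mm diameter, 85 mm high; origin at the centre of its underside.
- mallet: Bystander: hammer 200 mm long lying on the table; its x axis runs along the handle to the head.
There are look-alikes about, which are no part of the job. Of the things shaped like the part that bears tube_center, the aluminium one is meant.

How it is judged:
By the outcome, as a careful person would: the job done as asked, in the order asked, and still so for the second after the job is handed in, with the robot touching nothing.
It also fails if it takes over 67 s, if anything falls off the work surface, if the arm or the gripper's body presses on something with over 40 N, if the wrist force passes 120 N, or if a joint passes its speed limit or range.

## Working session

There is one attempt and no reset: what is moved stays moved. The work goes in short steps, Python scripts to look and compute and a tool call to move; the robot and the scene stay as the last step left them, time stands still between calls to the robot, and variables do not carry over. Pictures are saved under pics/ and viewed, and the job is handed in when it is done.

Besides the shell and the picture viewer there is one more tool, called by a JSON object that holds its "fn" and its "kwargs". arm_command: Moves the arm, as the interface text tells. Its arguments: {"type":"object","properties":{"translation":{"type":"array"},"rot":{"type":"array"},"grip":{"type":"number"},"newtons":{"type":"number"}},"required":["translation","rot"]}

```bash
mkdir -p pics; cat > h.py <<'E'
import numpy as np, cv2
from bench import *
from scipy.spatial.transform import Rotation as R
def proj(p,pt):
    K=np.array(p["intrinsics"]);T=np.array(p["world_to_cam"]);c=T[:3,:3]@np.array(pt)+T[:3,3];u=K@c;return u[:2]/u[2]
def ray(p,px,o=None):
    K=np.array(p["intrinsics"]);d=np.linalg.inv(K)@[px[0],px[1],1]
    if "world_to_cam" in p:
        Ti=np.linalg.inv(np.array(p["world_to_cam"]))
    else:
        T=np.eye(4);T[:3,:3]=R.from_quat(o["eef_rot"]).as_matrix();T[:3,3]=o["tool_pos"];Ti=T@np.array(p["T_tool_cam"])
    return Ti[:3,3],Ti[:3,:3]@d
def atz(p,px,z,o=None):
    c,d=ray(p,px,o);return c+d*(z-c[2])/d[2]
def tri(rs):
    A=np.zeros((3,3));b=np.zeros(3)
    for c,d in rs:
        d=d/np.linalg.norm(d);P=np.eye(3)-np.outer(d,d);A+=P;b+=P@c
    x=np.linalg.solve(A,b)
    return x,[np.linalg.norm((np.eye(3)-np.outer(d,d)/(d@d))@(x-c)) for c,d in rs]
E
python3 - <<'E'
from h import *
np.set_printoptions(precision=4,suppress=True)
o=observe();print(o)
for n in ["side","top","wrist"]:
    p=read_camera(n);cv2.imwrite(f"pics/{n}0.png",p["img"])
    print(n,p["shot"])
    for l in ["tube_center","rack_axis","holder_axis","half_hinge","half_lug","bolt_pivot","bolt_nut","bead_tub","glaze_jar","mallet"]:
        print(l,[(np.round(r["centre"],1),round(r["conf"],2)) for r in landmark_of(p,l)][:4])
E
```

```text
{'time_s': 0.0, 'joint_positions': array([ 1.1017,  0.0529,  1.4017,  0.    ,  1.6886, -0.0703]), 'qvel': array([-0.0004,  0.0021,  0.0008,  0.0008, -0.0006,  0.0005]), 'effort': array([ -0.002 , -38.1661, -36.0194,  -0.0003,   0.006 ,   0.    ]), 'tool_pos': array([0.2037, 0.4835, 0.2084]), 'eef_rot': array([ 0.6936, -0.1402,  0.1399, -0.6926]), 'force': array([ 0.024 ,  0.4706, -0.5619]), 'torque': array([ 0.0213, -0.0103, -0.0328]), 'gripper_width': 0.08527439588221115}
side 1
tube_center [(array([285.1, 157.6]), 0.94), (array([252.6, 325.9]), 0.89), (array([165.1, 164.5]), 0.84), (array([206.6, 201.3]), 0.81)]
rack_axis []
holder_axis [(array([323.8, 238.9]), 0.91)]
half_hinge [(array([292.7, 226.5]), 0.64)]
half_lug [(array([280.3, 205.8]), 0.56), (array([255., 180.]), 0.28)]
bolt_pivot [(array([319.5, 228.6]), 0.9)]
bolt_nut [(array([342.6, 213.3]), 0.75)]
bead_tub [(array([357.4, 186.8]), 0.83), (array([321.5, 239.2]), 0.7)]
glaze_jar [(array([414.1, 295.6]), 0.73), (array([223.6, 152. ]), 0.58)]
mallet [(array([413.2, 298.1]), 0.83)]
top 2
tube_center [(array([213.5, 280.5]), 0.86), (array([220.8, 210.1]), 0.82), (array([388.9, 331.7]), 0.76), (array([315.1, 244.9]), 0.66)]
rack_axis [(array([224. , 216.3]), 0.59), (array([295.6, 130.8]), 0.59)]
holder_axis [(array([350.2, 228.1]), 0.88)]
half_hinge [(array([319.8, 234.6]), 0.7)]
half_lug [(array([319.9, 243.6]), 0.7)]
bolt_pivot [(array([329.8, 208. ]), 0.82)]
bolt_nut [(array([334.9, 181.3]), 0.62)]
bead_tub [(array([296.3, 132.1]), 0.87)]
glaze_jar [(array([139.6, 206.1]), 0.92)]
mallet [(array([435.5, 195.6]), 0.92)]
wrist 3
tube_center [(array([326.7, 312.8]), 0.82)]
rack_axis []
holder_axis []
half_hinge []
half_lug []
bolt_pivot []
bolt_nut []
bead_tub []
glaze_jar []
mallet []
```

View pics/side0.png

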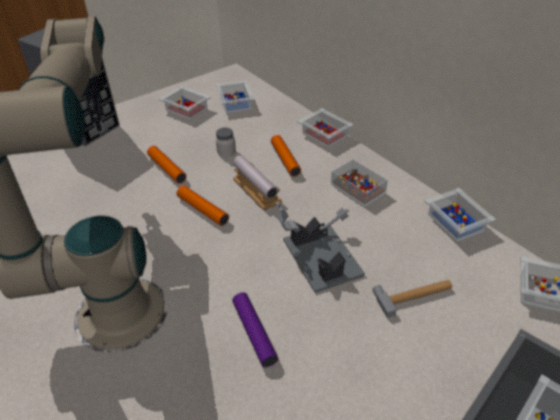

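View pics/top0.png

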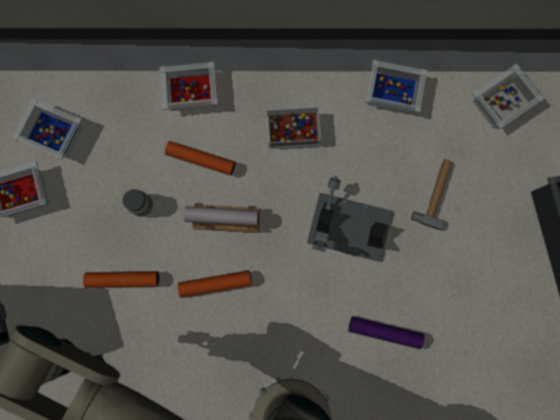

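View pics/wrist0.png

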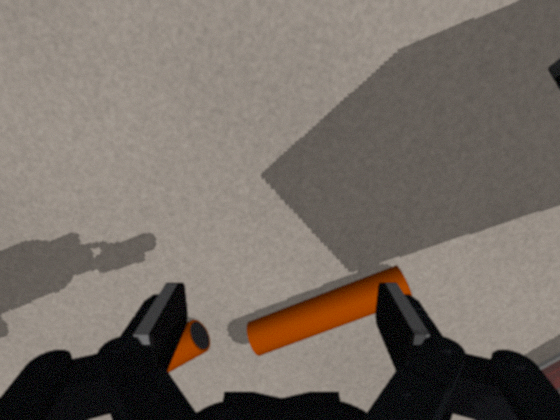

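The side view shows the grey tube in the rack at about (255,175). The holder is at (322,245), with its clamp end toward the rack, the half open and the bolt leaning out with its nut at (343,213). In the top view the tube is at (221,215), the holder at (350,228) and the nut at (335,182). The orange and purple tubes are look-alikes.

```bash
python3 - <<'E'
from h import *
np.set_printoptions(precision=4,suppress=True)
o=observe()
s=read_camera("side");t=read_camera("top");w=read_camera("wrist")
print(w["T_tool_cam"],w["intrinsics"]); print(t["intrinsics"],np.linalg.inv(t["world_to_cam"]),np.linalg.inv(s["world_to_cam"]))
def lm(p,l,near):
    r=[x["centre"] for x in landmark_of(p,l)]; r=[x for x in r if np.hypot(*(np.array(x)-near))<25]
    return r[0] if r else None
for l,a,b in [("tube_center",(255,175),(221,215)),("holder_axis",(323,238),(350,228)),("half_hinge",(292,226),(320,234)),("half_lug",(280,206),(320,243)),("bolt_pivot",(319,228),(330,208)),("bolt_nut",(342,213),(335,181)),("glaze_jar",(224,152),(139,206)),("mallet",(413,298),(435,195)),("bead_tub",(357,187),(296,132))]:
    x,y=lm(s,l,a),lm(t,l,b)
    print(l,x,y,*(tri([ray(s,x),ray(t,y)]) if x is not None and y is not None else ()))
    if y is not None:
        print("  top at z", atz(t,y,{"tube_center":.055,"holder_axis":.075,"half_hinge":.075,"bolt_pivot":.03}.get(l,0)))
big=cv2.resize(t["img"][160:280,170:410],None,fx=3.3,fy=3.3,interpolation=cv2.INTER_CUBIC)
cv2.imwrite("pics/top_c.png",cv2.convertScaleAbs(big,alpha=1.8))
big=cv2.resize(s["img"][140:300,220:380],None,fx=3.7,fy=3.7,interpolation=cv2.INTER_CUBIC)
cv2.imwrite("pics/side_c.png",cv2.convertScaleAbs(big,alpha=1.4))
E
```

```text
[[-0.0008  0.9452  0.3266 -0.0851]
 [ 0.0004 -0.3266  0.9452 -0.1654]
 [ 1.      0.0008 -0.0001  0.    ]
 [ 0.      0.      0.      1.    ]] [[333.798    0.     281.0658]
 [  0.     333.798  215.9529]
 [  0.       0.       1.    ]]
[[512.0025   0.     283.3445]
 [  0.     512.0025 216.3845]
 [  0.       0.       1.    ]] [[ 0.0018 -0.9886  0.1508  0.331 ]
 [-1.     -0.0012  0.0035  0.0156]
 [-0.0033 -0.1508 -0.9886  1.4534]
 [ 0.      0.      0.      1.    ]] [[ 0.8009 -0.4047  0.4413 -0.1506]
 [-0.5985 -0.5183  0.6109 -0.911 ]
 [-0.0186 -0.7534 -0.6573  1.0656]
 [ 0.      0.      0.      1.    ]]
tube_center [253.0, 176.6] [219.0, 212.1] [0.5533 0.2016 0.0482] [np.float64(0.004406502143062294), np.float64(0.004406502143062512)]
  top at z [0.5561 0.1987 0.055 ]
holder_axis [318.1, 243.2] [351.3, 228.0] [ 0.5106 -0.165   0.0652] [np.float64(0.00042769975776391127), np.float64(0.00042769975776371026)]
  top at z [ 0.5097 -0.1639  0.075 ]
half_hinge [292.8, 228.6] [321.1, 234.8] [ 0.4904 -0.0815  0.0689] [np.float64(0.0014996721833446347), np.float64(0.0014996721833444096)]
  top at z 
[... 213 characters left out ...]
20.1, 228.5] [329.8, 208.4] [ 0.5674 -0.1082  0.0443] [np.float64(0.0014477877452093648), np.float64(0.0014477877452093216)]
  top at z [ 0.5711 -0.1102  0.03  ]
bolt_nut [343.0, 213.5] [335.9, 184.3] [ 0.6322 -0.1248  0.0764] [np.float64(0.002033668517923454), np.float64(0.0020336685179234933)]
  top at z [ 0.647  -0.1314  0.    ]
glaze_jar [224.0, 148.4] [137.8, 206.8] [0.5793 0.4341 0.0176] [np.float64(0.0023845557648300205), np.float64(0.002384555764829968)]
  top at z [0.5802 0.4403 0.    ]
mallet [413.7, 296.5] None
bead_tub [357.4, 189.4] [292.5, 130.7] [ 0.8089 -0.0061 -0.0006] [np.float64(0.0005072714582513256), np.float64(0.0005072714582513676)]
  top at z [ 0.8082 -0.0058  0.    ]
```

View pics/top_c.png

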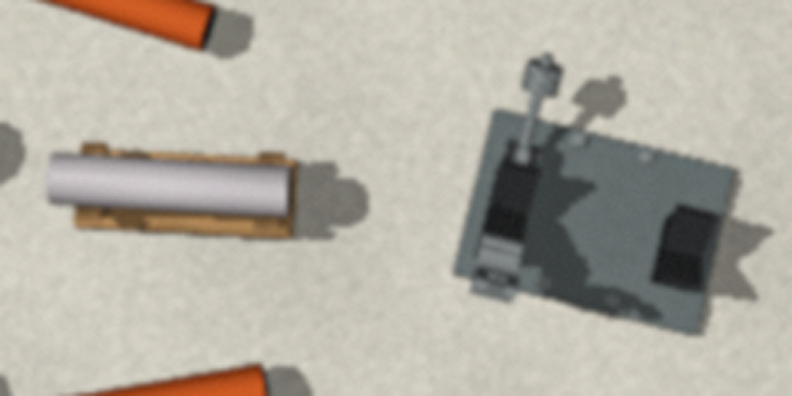

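View pics/side_c.png

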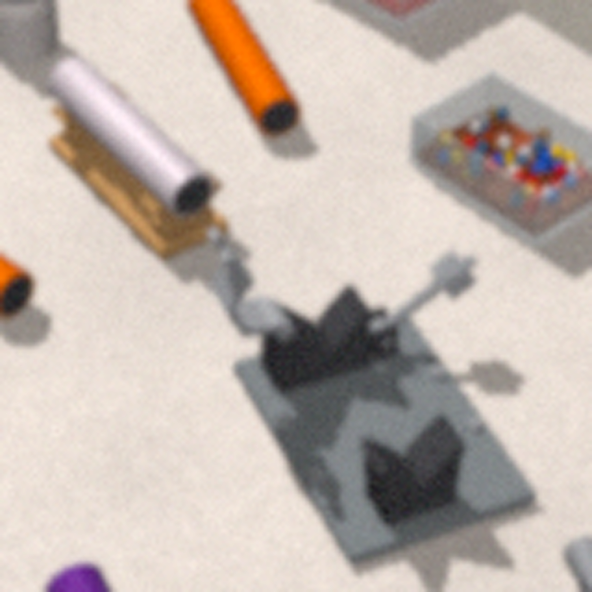

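```bash
cat >> h.py <<'E'
def Rdown(yaw):
    # tool y = down; tool z along (cos yaw, sin yaw), tool x = y x z
    z=np.array([np.cos(yaw),np.sin(yaw),0]);y=np.array([0,0,-1.]);return np.column_stack([np.cross(y,z),y,z])
def delta(pos,Rt,o=None,P=None,Q=None):
    o=o or observe();R0=R.from_quat(o["eef_rot"]).as_matrix() if Q is None else Q
    p0=o["tool_pos"] if P is None else P
    return R0.T@(np.array(pos)-p0), R.from_matrix(R0.T@Rt).as_rotvec()
E
python3 - <<'E'
from h import *
np.set_printoptions(precision=4,suppress=True)
o=observe();print(R.from_quat(o["eef_rot"]).as_matrix())
for yaw in (np.radians(-2.4),np.radians(177.6)): print(delta([.55,.19,.2],Rdown(yaw)))
E
```

```text
[[ 0.9215  0.      0.3883]
 [-0.3883  0.0001  0.9215]
 [-0.     -1.      0.0001]]
(array([ 0.4331,  0.0092, -0.1364]), array([-0.0001,  1.2139, -0.0001]))
(array([ 0.4331,  0.0092, -0.1364]), array([-0.0001, -1.9277,  0.0001]))
```

{"fn": "arm_command", "kwargs": {"translation": [[0.433,0.009,-0.136],[0.433,0.009,-0.136],[0.433,0.009,-0.136],[0.433,0.009,-0.136],[0.433,0.009,-0.136],[0.433,0.009,-0.136],[0.433,0.009,-0.136],[0.433,0.009,-0.136],[0.433,0.009,-0.136],[0.433,0.009,-0.136],[0.433,0.009,-0.136],[0.433,0.009,-0.136],[0.433,0.009,-0.136],[0.433,0.009,-0.136]], "rot": [[0,1.214,0],[0,1.214,0],[0,1.214,0],[0,1.214,0],[0,1.214,0],[0,1.214,0],[0,1.214,0],[0,1.214,0],[0,1.214,0],[0,1.214,0],[0,1.214,0],[0,1.214,0],[0,1.214,0],[0,1.214,0]]}}

```text
time_s: 4.1
tool_pos: [0.5494, 0.1915, 0.2006]
eef_rot: [0.49, -0.51, 0.51, -0.49]
force: [-0.8, -0.3, 0.5]
gripper_width: 0.0853
```

```bash
python3 - <<'E'
from h import *
np.set_printoptions(precision=4,suppress=True)
o=observe();print(o["tool_pos"],R.from_quat(o["eef_rot"]).as_matrix(),o["joint_positions"])
p=read_camera("wrist");cv2.imwrite("pics/w1.png",p["img"]);np.save("w1.npy",p["img"])
for l in ["tube_center","rack_axis"]:
  for r in landmark_of(p,l): print(l,r, atz(p,r["centre"],.055,o))
E
```

```text
[0.5494 0.1915 0.2006] [[-0.0401  0.0006  0.9992]
 [-0.9992  0.0004 -0.0401]
 [-0.0004 -1.      0.0006]] [0.2718 0.2149 1.2399 0.0002 1.6861 0.3118]
tube_center {'centre': [455.5, 107.0], 'conf': 0.77} [0.7063 0.2645 0.055 ]
tube_center {'centre': [102.8, 173.7], 'conf': 0.69} [0.3812 0.2173 0.055 ]
tube_center {'centre': [281.6, 186.8], 'conf': 0.66} [0.5495 0.198  0.055 ]
```

View pics/w1.png

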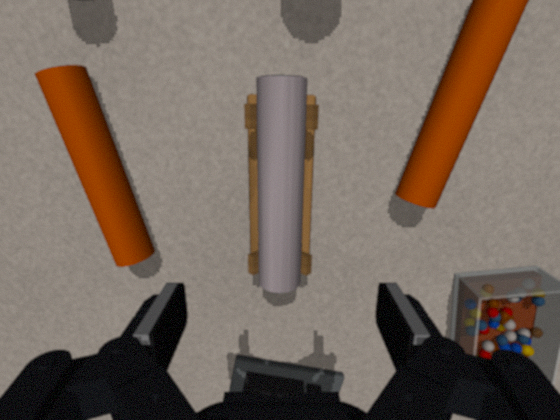

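The tube lies in the rack along the picture's middle, with its ends at about (282,75) and (280,292). The rack ends at rows 95 and 275, so the tube is shifted along the rack by a little.

```bash
python3 - <<'E'
from h import *
np.set_printoptions(precision=4,suppress=True)
o=observe();p=read_camera("wrist");im=p["img"].astype(int)
for r in range(60,310,6):
    row=im[r,235:330]; 
    # tube: bluish-pink grey: b - r >-? 
    d=row[:,0]-row[:,2]
    m=np.where(d>2)[0]
    print(r,(m.min()+235,m.max()+235,len(m)) if len(m) else None, im[r,281])
E
```

```text
60 None [123 134 143]
66 None [131 139 146]
72 None [123 129 138]
78 None [138 135 146]
84 None [140 137 146]
90 None [138 136 145]
96 None [135 133 145]
102 None [137 133 144]
108 None [134 131 142]
114 None [137 135 144]
120 None [138 136 143]
126 None [137 133 143]
132 None [138 134 145]
138 None [134 131 143]
144 None [135 131 145]
150 None [135 133 144]
156 None [134 131 141]
162 None [133 133 141]
168 None [132 132 143]
174 None [138 135 146]
180 None [134 131 142]
186 None [134 132 142]
192 None [133 131 141]
198 None [133 131 141]
204 None [134 134 143]
210 None [138 134 144]
216 None [137 134 148]
222 None [133 131 142]
228 None [132 131 141]
234 None [135 132 141]
240 None [131 129 138]
246 None [128 126 136]
252 None [130 127 138]
258 None [123 122 132]
264 None [127 124 134]
270 None [124 123 129]
276 None [125 119 130]
282 None [125 120 132]
288 None [124 122 133]
294 None [85 90 97]
300 None [78 84 88]
306 None [124 134 142]
```

```bash
python3 - <<'E'
from h import *
np.set_printoptions(precision=4,suppress=True)
o=observe();p=read_camera("wrist");im=cv2.GaussianBlur(p["img"],(5,5),0).astype(int)
m=((im[:,:,0]-im[:,:,1])>-1).astype(np.uint8); m[:,:235]=0;m[:,330:]=0;m[310:]=0
m=cv2.morphologyEx(m,cv2.MORPH_OPEN,np.ones((5,5)))
n,lab,st,ce=cv2.connectedComponentsWithStats(m);k=1+np.argmax(st[1:,4]);m=(lab==k)
print(st[k],ce[k],cv2.minAreaRect(np.argwhere(m)[:,::-1].astype(np.float32)))
for r in range(st[k][1],st[k][1]+st[k][3],12):
    c=np.where(m[r])[0];mid=(c.min()+c.max())/2;print(r,c.min(),c.max(),atz(p,(mid,r),.055,o), atz(p,(c.min(),r),.06,o)[0]-atz(p,(c.max(),r),.06,o)[0])
y0=st[k][1];y1=y0+st[k][3]
print(atz(p,(281.5,y0),.055,o),atz(p,(280,y1),.055,o))
for l in (["tube_center"]): print([ (r['rect'],r['conf']) for r in search_frame(p,l)])
E
```

```text
[ 257   75   48  217 9080] [279.6943 178.143 ] ((280.5, 183.0), (216.0, 47.0), 90.0)
75 273 290 [0.5537 0.296  0.055 ] -0.014367990383092333
87 257 304 [0.5525 0.2865 0.055 ] -0.04015940556345854
99 258 303 [0.5521 0.2766 0.055 ] -0.03887725962138544
111 258 303 [0.5517 0.2666 0.055 ] -0.03931360427471864
123 258 302 [0.5508 0.2563 0.055 ] -0.03887634617511848
135 258 302 [0.5504 0.2458 0.055 ] -0.039322700519138665
147 258 302 [0.5499 0.235  0.055 ] -0.039779423441999806
159 259 301 [0.5494 0.224  0.055 ] -0.03841747681411756
171 259 301 [0.549  0.2127 0.055 ] -0.03887429750603544
183 259 300 [0.548  0.2012 0.055 ] -0.03840544173873872
195 259 300 [0.5475 0.1894 0.055 ] -0.038873245135305656
207 260 299 [0.547  0.1772 0.055 ] -0.03743294704807221
219 260 299 [0.5465 0.1648 0.055 ] -0.03790028990650951
231 260 298 [0.5455 0.1521 0.055 ] -0.03739540796133023
243 260 298 [0.5449 0.139  0.055 ] -0.03787423896142639
255 260 298 [0.5443 0.1256 0.055 ] -0.038365491434202315
267 260 298 [0.5438 0.1119 0.055 ] -0.03886965507401219
279 259 298 [0.5426 0.0978 0.055 ] -0.04042380535720225
291 272 287 [0.5431 0.0832 0.055 ] -0.015757402701081835
[0.5537 0.296  0.055 ] [0.5436 0.082  0.055 ]
[([464.2, 104.0, 132.1, 208.0], 0.93), ([95.4, 162.6, 123.2, 198.9], 0.92), ([283.4, 181.8, 47.5, 216.7], 0.75)]
```

```bash
python3 - <<'E'
from h import *
np.set_printoptions(precision=4,suppress=True)
for z in (.2,.1,.034): print(delta([.548,.195,z],Rdown(np.radians(-3))))
E
```

```text
(array([-0.0044,  0.0003, -0.0021]), array([-0.0002,  0.0107, -0.0001]))
(array([-0.0043,  0.1003, -0.0022]), array([-0.0002,  0.0107, -0.0001]))
(array([-0.0043,  0.1663, -0.0022]), array([-0.0002,  0.0107, -0.0001]))
```

{"fn": "arm_command", "kwargs": {"translation": [[-0.004,0.03,-0.002],[-0.004,0.06,-0.002],[-0.004,0.09,-0.002],[-0.004,0.11,-0.002],[-0.004,0.13,-0.002],[-0.004,0.15,-0.002],[-0.004,0.166,-0.002],[-0.004,0.166,-0.002]], "rot": [[0,0.011,0],[0,0.011,0],[0,0.011,0],[0,0.011,0],[0,0.011,0],[0,0.011,0],[0,0.011,0],[0,0.011,0]]}}

```text
time_s: 5.2
tool_pos: [0.5467, 0.194, 0.0315]
eef_rot: [-0.488, 0.514, -0.512, 0.485]
force: [-0.3, -0.6, -0.6]
gripper_width: 0.0856
```

{"fn": "arm_command", "kwargs": {"translation": [[0,0,0],[0,0,0],[0,0,0],[0,0,0],[0,0,0],[0,0,0],[0,0,0],[0,0,0],[0,0,0],[0,0,0]], "rot": [[0,0,0],[0,0,0],[0,0,0],[0,0,0],[0,0,0],[0,0,0],[0,0,0],[0,0,0],[0,0,0],[0,0,0]], "grip": 0.03, "newtons": 50}}

```text
time_s: 6.2
tool_pos: [0.5488, 0.1947, 0.036]
eef_rot: [0.486, -0.513, 0.513, -0.487]
force: [-2.5, -0.9, 5.7]
gripper_width: 0.0397
```

```bash
python3 - <<'E'
from h import *
np.set_printoptions(precision=4,suppress=True)
o=observe();print(o["tool_pos"],R.from_quat(o["eef_rot"]).as_matrix()[:,2],o["force"],o["torque"],o["gripper_width"])
p=read_camera("wrist");cv2.imwrite("pics/w2.png",p["img"])
E
```

```text
[0.5488 0.1947 0.036 ] [ 0.9986 -0.0529  0.0019] [-2.5425 -0.9331  5.7322] [-0.0866  0.4683 -0.0273] 0.039657589062487994
```

View pics/w2.png

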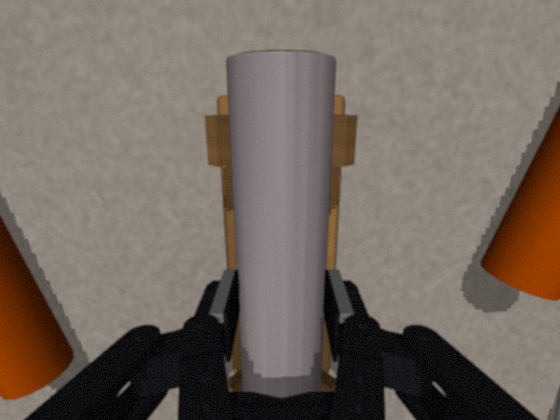

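The grip width is 39.7 mm where 44 is expected, with a 5.7 N upward force, so the pads may be sitting above the tube's widest line. I'll reopen, go lower and grip again.

{"fn": "arm_command", "kwargs": {"translation": [[0,0,0],[0,0,0],[0,0,0],[0,0,0],[0,0.004,0],[0,0.009,0],[0,0.009,0],[0,0.009,0],[0,0.009,0]], "rot": [[0,0,0],[0,0,0],[0,0,0],[0,0,0],[0,0,0],[0,0,0],[0,0,0],[0,0,0],[0,0,0]], "grip": 0.07}}

```text
time_s: 7.15
tool_pos: [0.5483, 0.1945, 0.0253]
eef_rot: [0.487, -0.513, 0.513, -0.487]
force: [-0.8, -0.9, 0.6]
gripper_width: 0.0702
```

{"fn": "arm_command", "kwargs": {"translation": [[0,0,0],[0,0,0],[0,0,0],[0,0,0],[0,0,0],[0,0,0],[0,0,0],[0,0,0]], "rot": [[0,0,0],[0,0,0],[0,0,0],[0,0,0],[0,0,0],[0,0,0],[0,0,0],[0,0,0]], "grip": 0.03, "newtons": 40}}

```text
time_s: 7.95
tool_pos: [0.5488, 0.1945, 0.0258]
eef_rot: [0.486, -0.513, 0.513, -0.487]
force: [2.7, -0.6, 5.5]
gripper_width: 0.0424
```

{"fn": "arm_command", "kwargs": {"translation": [[0,-0.01,0],[0,-0.02,0],[0,-0.03,0],[0,-0.04,0],[0,-0.05,0],[0,-0.05,0],[0,-0.05,0],[0,-0.05,0]], "rot": [[0,0,0],[0,0,0],[0,0,0],[0,0,0],[0,0,0],[0,0,0],[0,0,0],[0,0,0]]}}

```text
time_s: 8.75
tool_pos: [0.5478, 0.1943, 0.0745]
eef_rot: [-0.487, 0.513, -0.513, 0.486]
force: [-0.7, 0.3, -3.0]
gripper_width: 0.0427
```

```bash
python3 - <<'E'
from h import *
np.set_printoptions(precision=4,suppress=True)
o=observe();print(o["tool_pos"],R.from_quat(o["eef_rot"]).as_matrix()[:,2],o["force"],o["torque"],o["gripper_width"])
p=read_camera("wrist");s=read_camera("side")
a=p["img"];b=cv2.resize(s["img"][110:260,200:350],(420,420),interpolation=cv2.INTER_CUBIC)
cv2.imwrite("pics/w3.png",cv2.resize(np.hstack([a,b]),(798,342)))
E
```

```text
[0.5478 0.1943 0.0745] [ 0.9986 -0.053  -0.0011] [-0.67    0.2884 -3.038 ] [ 0.0105  0.0272 -0.0295] 0.04266022474901875
```

View pics/w3.png

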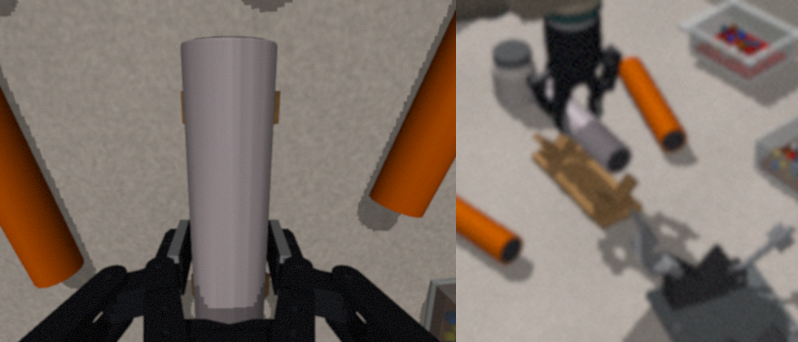

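```bash
python3 - <<'E'
from h import *
np.set_printoptions(precision=4,suppress=True)
print(delta([.648,-.147,.25],Rdown(np.radians(-14))))
E
```

```text
(array([ 0.3356, -0.1756,  0.1179]), array([0.0012, 0.1914, 0.0004]))
```

{"fn": "arm_command", "kwargs": {"translation": [[0,-0.04,0],[0,-0.08,0],[0,-0.12,0.0],[0.03,-0.16,0.01],[0.065,-0.175,0.025],[0.1,-0.175,0.04],[0.14,-0.175,0.05],[0.18,-0.175,0.065],[0.22,-0.175,0.08],[0.26,-0.175,0.09],[0.3,-0.175,0.105],[0.325,-0.175,0.118],[0.336,-0.175,0.118],[0.336,-0.175,0.118],[0.336,-0.175,0.118],[0.336,-0.175,0.118]], "rot": [[0,0,0],[0,0,0],[0,0,0],[0,0.02,0],[0,0.04,0],[0,0.06,0],[0,0.08,0],[0,0.1,0],[0,0.12,0],[0,0.14,0],[0,0.16,0],[0,0.18,0],[0,0.191,0],[0,0.191,0],[0,0.191,0],[0,0.191,0]]}}

```text
time_s: 10.45
tool_pos: [0.6482, -0.1458, 0.2506]
eef_rot: [-0.436, 0.557, -0.557, 0.436]
force: [0.3, 0.9, -3.5]
gripper_width: 0.0422
```

```bash
cat > look.py <<'E'
from h import *
import sys,pickle
np.set_printoptions(precision=4,suppress=True)
o=observe();p=read_camera("wrist");n=sys.argv[1]
cv2.imwrite(f"pics/{n}.png",p["img"]);pickle.dump((o,{k:p[k] for k in("img","intrinsics","T_tool_cam")}),open(n+".pkl","wb"))
print(o["tool_pos"],R.from_quat(o["eef_rot"]).as_matrix()[:,2],o["force"],o["gripper_width"])
for l,z in [("holder_axis",.075),("half_hinge",.075),("bolt_pivot",.03),("half_lug",.168),("bolt_nut",.076)]:
  for r in landmark_of(p,l)[:2]: print(l,np.round(r["centre"],1),round(r["conf"],2),atz(p,r["centre"],z,o))
E
python3 look.py w4
```

```text
[ 0.6482 -0.1458  0.2506] [ 0.9709 -0.2396  0.0003] [ 0.302   0.9048 -3.5297] 0.04216553707409391
holder_axis [165.2 228.6] 0.91 [ 0.5127 -0.1621  0.075 ]
half_hinge [121.  162.4] 0.77 [ 0.4942 -0.0826  0.075 ]
bolt_pivot [214.5 152.9] 0.62 [ 0.5798 -0.1006  0.03  ]
half_lug [ 23.7 178.7] 0.81 [ 0.4651 -0.0714  0.168 ]
```

View pics/w4.png

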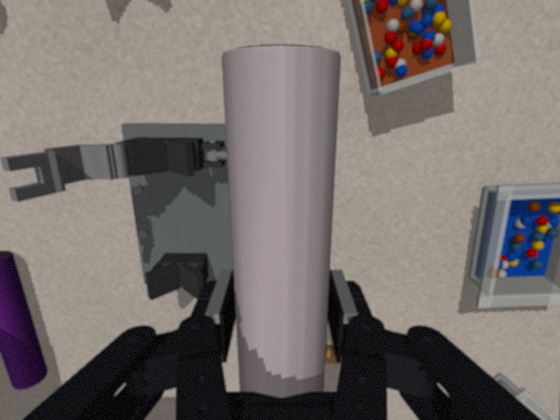

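The tube is held level. The holder shows left of it: the open half with its forked lug at (30,175), the clamp vee at (160,155) and the open rest at (180,275).

{"fn": "arm_command", "kwargs": {"translation": [[0,0,-0.04],[0,0,-0.08],[0,0,-0.12],[0,0,-0.16],[0,0,-0.2],[0,0,-0.24],[0,0,-0.27],[0,0,-0.27],[0,0,-0.27],[0,0,-0.27]], "rot": [[0,0,0],[0,0,0],[0,0,0],[0,0,0],[0,0,0],[0,0,0],[0,0,0],[0,0,0],[0,0,0],[0,0,0]]}}

```text
time_s: 11.75
tool_pos: [0.3867, -0.0822, 0.2503]
eef_rot: [0.435, -0.557, 0.557, -0.436]
force: [1.0, 0.1, -3.4]
gripper_width: 0.0427
```

```bash
python3 look.py w5
```

```text
[ 0.3867 -0.0822  0.2503] [ 0.9704 -0.2415  0.0005] [ 1.0228  0.1308 -3.3832] 0.04269311391605699
holder_axis [412.5 229.9] 0.91 [ 0.5139 -0.1649  0.075 ]
half_hinge [382.8 158.7] 0.75 [ 0.4936 -0.0795  0.075 ]
bolt_pivot [447.  152.5] 0.64 [ 0.5776 -0.1007  0.03  ]
half_lug [362.4 174.1] 0.7 [ 0.4532 -0.0656  0.168 ]
half_lug [284.  291.2] 0.68 [ 0.3719 -0.1497  0.168 ]
bolt_nut [522.3 159.5] 0.78 [ 0.6309 -0.1143  0.076 ]
```

View pics/w5.png

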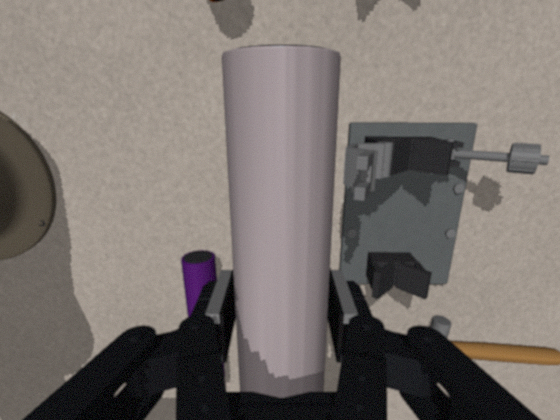

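```bash
python3 - <<'E'
from h import *
import pickle
np.set_printoptions(precision=4,suppress=True)
o,p=pickle.load(open("w5.pkl","rb"));o4,p4=pickle.load(open("w4.pkl","rb"))
A=atz(p,(350,123),.012,o);B=atz(p,(476,123),.012,o);C=atz(p,(445,283),.012,o);D=atz(p,(341,283),.012,o);E=atz(p4,(125,124),.012,o4)
F=atz(p4,(147,297),.012,o4)
for n,x in zip("ABCDEF",(A,B,C,D,E,F)):print(n,x)
print(np.degrees(np.arctan2(*(B-A)[1::-1])),np.degrees(np.arctan2(*(F-E)[1::-1]))+90,np.degrees(np.arctan2(*(C-B)[1::-1]))+90)
for l,a,b in[("hold",(165.2,228.6),(412.5,229.9)),("hinge",(121,162.4),(382.8,158.7)),("piv",(214.5,152.9),(447,152.5)),("lug",(23.7,178.7),(362.4,174.1))]: print(l,tri([ray(p4,a,o4),ray(p,b,o)]))
# tube end in hand
for z in(.0,):
  q=atz(p,(281,46),.2503+.029+.022,o); print("far rim in tool",R.from_quat(o["eef_rot"]).as_matrix().T@(q-o["tool_pos"]))
big=cv2.resize(p["img"][110:300,330:560],None,fx=3.4,fy=3.1,interpolation=cv2.INTER_CUBIC);cv2.imwrite("pics/w5c.png",big)
big=cv2.resize(p4["img"][110:310,0:240],None,fx=3.3,fy=3,interpolation=cv2.INTER_CUBIC);cv2.imwrite("pics/w4c.png",big)
E
```

```text
A [ 0.4785 -0.0436  0.012 ]
B [ 0.6212 -0.079   0.012 ]
C [ 0.5681 -0.2848  0.012 ]
D [ 0.4293 -0.2503  0.012 ]
E [ 0.4842 -0.0452  0.012 ]
F [ 0.4236 -0.271   0.012 ]
-13.931145244061822 -15.040050155601946 -14.478741300621692
hold (array([ 0.5133, -0.1626,  0.0773]), [np.float64(0.001151612901760349), np.float64(0.0011516129017603723)])
hinge (array([ 0.4937, -0.0814,  0.0733]), [np.float64(0.0014120985471380108), np.float64(0.001412098547137979)])
piv (array([ 0.579 , -0.1012,  0.0269]), [np.float64(0.0003336370283630349), np.float64(0.000333637028363062)])
lug (array([ 0.4554, -0.0704,  0.1554]), [np.float64(0.0014150127078331352), np.float64(0.0014150127078331092)])
far rim in tool [-0.1004 -0.051  -0.0007]
```

View pics/w5c.png

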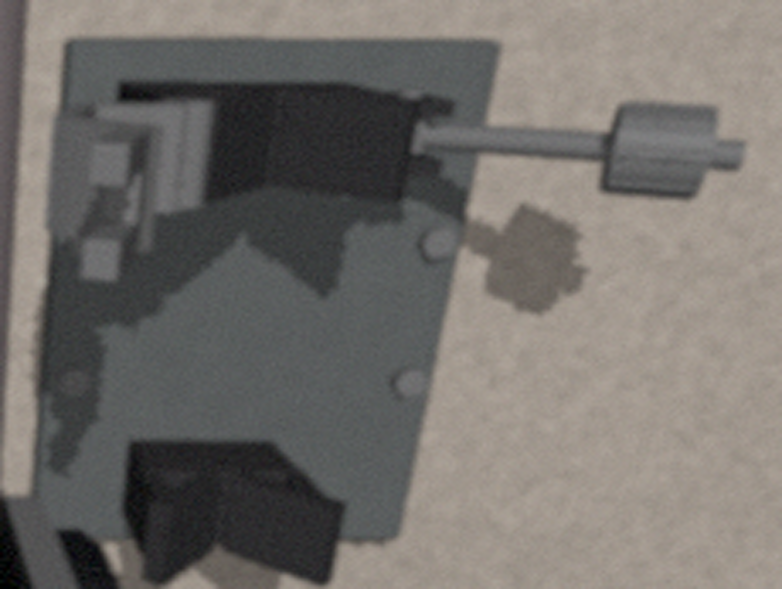

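View pics/w4c.png

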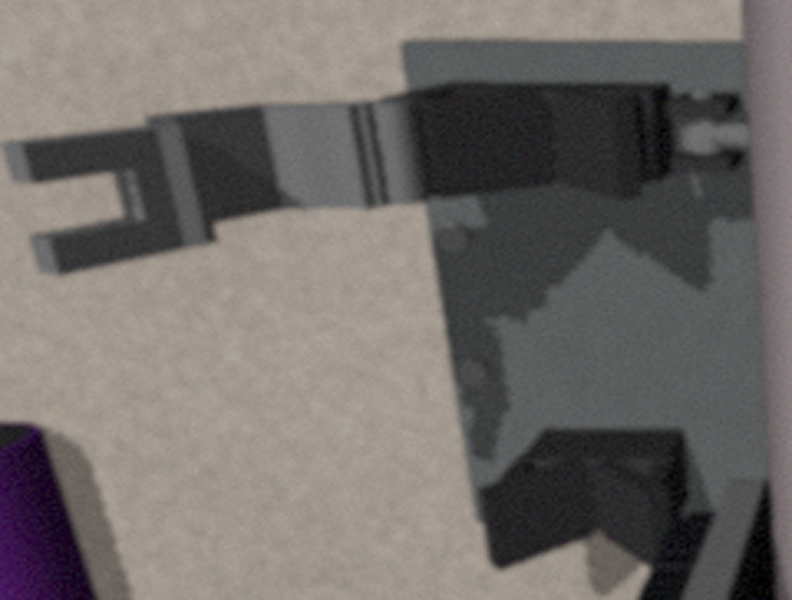

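```bash
python3 - <<'E'
from h import *
np.set_printoptions(precision=4,suppress=True)
for z in(.25,.07,.046):print(delta([.5133,-.163,z],Rdown(np.radians(-14.1))))
E
```

```text
(array([ 0.0478, -0.0002,  0.1426]), array([ 0.0008,  0.0021, -0.0001]))
(array([0.0478, 0.1798, 0.1427]), array([ 0.0008,  0.0021, -0.0001]))
(array([0.0478, 0.2038, 0.1427]), array([ 0.0008,  0.0021, -0.0001]))
```

{"fn": "arm_command", "kwargs": {"translation": [[0.015,0,0.04],[0.03,0,0.08],[0.045,0,0.12],[0.048,0,0.143],[0.048,0,0.143],[0.048,0.03,0.143],[0.048,0.06,0.143],[0.048,0.09,0.143],[0.048,0.12,0.143],[0.048,0.145,0.143],[0.048,0.165,0.143],[0.048,0.18,0.143],[0.048,0.18,0.143],[0.048,0.18,0.143],[0.048,0.18,0.143]], "rot": [[0,0.002,0],[0,0.002,0],[0,0.002,0],[0,0.002,0],[0,0.002,0],[0,0.002,0],[0,0.002,0],[0,0.002,0],[0,0.002,0],[0,0.002,0],[0,0.002,0],[0,0.002,0],[0,0.002,0],[0,0.002,0],[0,0.002,0]]}}

```text
time_s: 13.55
tool_pos: [0.5143, -0.1635, 0.0718]
eef_rot: [0.434, -0.557, 0.558, -0.435]
force: [0.5, -0.4, -3.2]
gripper_width: 0.0425
```

```bash
python3 - <<'E'
from h import *
np.set_printoptions(precision=4,suppress=True)
o=observe();print(o["tool_pos"],R.from_quat(o["eef_rot"]).as_matrix()[:,2],o["force"],o["torque"],o["gripper_width"])
print(delta([.5133,-.163,.05],Rdown(np.radians(-14.1))))
w=read_camera("wrist");s=read_camera("side");t=read_camera("top")
a=cv2.resize(w["img"],(480,360));b=cv2.resize(s["img"][170:300,250:380],(360,360),interpolation=cv2.INTER_CUBIC)
cv2.imwrite("pics/w6.png",np.hstack([a[:, :440],b]))
cv2.imwrite("pics/t6.png",cv2.convertScaleAbs(cv2.resize(t["img"][160:290,290:420],(520,520),interpolation=cv2.INTER_CUBIC),alpha=1.8))
E
```

```text
[ 0.5143 -0.1635  0.0718] [ 0.9699 -0.2435  0.0027] [ 0.4991 -0.3629 -3.2383] [ 0.0064 -0.0119 -0.0462] 0.042512925964511214
(array([-0.0003,  0.0218, -0.0011]), array([-0.0027,  0.0001,  0.0002]))
```

View pics/w6.png

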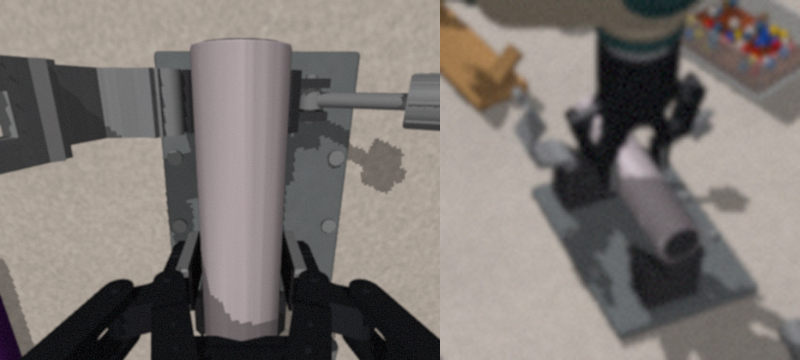

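View pics/t6.png

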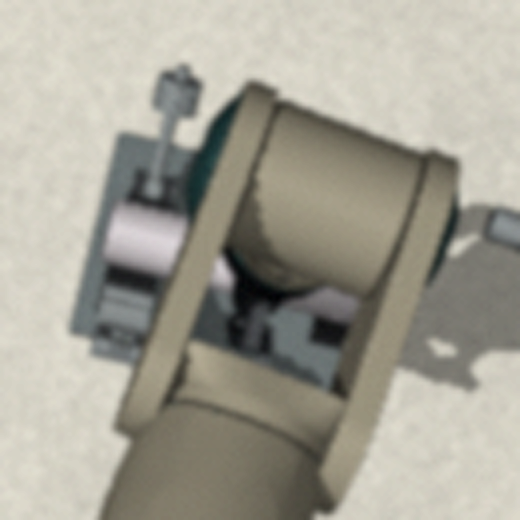

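Aligned over the vees, about 25 mm above them. I'll lower gently.

{"fn": "arm_command", "kwargs": {"translation": [[0,0.004,-0.001],[0,0.008,-0.001],[0,0.012,-0.001],[0,0.015,-0.001],[0,0.018,-0.001],[0,0.02,-0.001],[0,0.021,-0.001],[0,0.022,-0.001],[0,0.022,-0.001]], "rot": [[-0.002,0,0],[-0.002,0,0],[-0.002,0,0],[-0.002,0,0],[-0.002,0,0],[-0.002,0,0],[-0.002,0,0],[-0.002,0,0],[-0.002,0,0]]}}

```text
time_s: 14.6
tool_pos: [0.5125, -0.163, 0.0481]
eef_rot: [-0.435, 0.558, -0.557, 0.434]
force: [-0.2, -0.7, -2.9]
gripper_width: 0.0424
```

{"fn": "arm_command", "kwargs": {"translation": [[0,0.001,0],[0,0.002,0],[0,0.003,0],[0,0.003,0]], "rot": [[0,0,0],[0,0,0],[0,0,0],[0,0,0]]}}

```text
time_s: 15.0
tool_pos: [0.5134, -0.1633, 0.0461]
eef_rot: [0.435, -0.557, 0.558, -0.435]
force: [2.5, -0.9, 1.2]
gripper_width: 0.0422
```

Contact is made: the tube's weight is now on the vees. I'll release it.

{"fn": "arm_command", "kwargs": {"translation": [[0,0,0],[0,0,0],[0,0,0],[0,0,0],[0,0,0],[0,0,0]], "rot": [[0,0,0],[0,0,0],[0,0,0],[0,0,0],[0,0,0],[0,0,0]], "grip": 0.075}}

```text
time_s: 15.6
tool_pos: [0.5124, -0.1629, 0.0451]
eef_rot: [-0.435, 0.558, -0.557, 0.434]
force: [1.1, 1.3, -0.1]
gripper_width: 0.0749
```

{"fn": "arm_command", "kwargs": {"translation": [[0,-0.02,0],[0,-0.05,0],[0,-0.1,0],[0,-0.15,0],[0,-0.2,0],[-0.03,-0.22,0],[-0.04,-0.22,0],[-0.04,-0.22,0],[-0.04,-0.22,0]], "rot": [[0,0,0],[0,0,0],[0,0,0],[0,0,0],[0,0,0],[0,0,0],[0,0,0],[0,0,0],[0,0,0]]}}

```text
time_s: 16.5
tool_pos: [0.522, -0.1244, 0.2629]
eef_rot: [-0.436, 0.559, -0.556, 0.434]
force: [0.3, -0.3, -0.0]
gripper_width: 0.075
```

```bash
python3 look.py w7
```

```text
[ 0.522  -0.1244  0.2629] [ 0.97   -0.2432 -0.0057] [ 0.3152 -0.3304 -0.0332] 0.07496037416125252
bolt_pivot [285.9 215.2] 0.72 [ 0.5131 -0.1763  0.03  ]
bolt_pivot [328.5 141.5] 0.68 [ 0.5832 -0.0996  0.03  ]
half_lug [188.1 163.8] 0.92 [ 0.4591 -0.0701  0.168 ]
bolt_nut [383.6 148.4] 0.95 [ 0.6328 -0.1138  0.076 ]
```

View pics/w7.png

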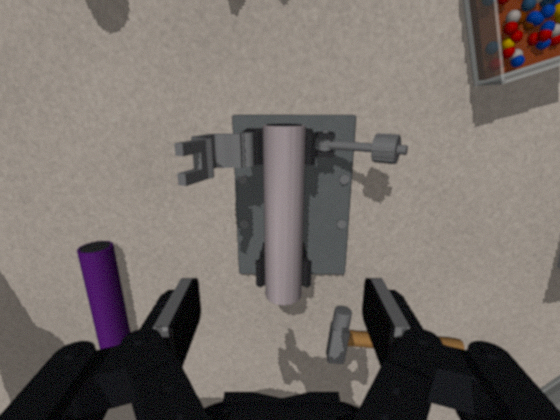

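The tube lies in both vees, with its ends at about (284,124) and (283,304).

```bash
cat >> h.py <<'E'
H=np.array([.5133,-.163,.075]);th=np.radians(-14.1)
RH=np.array([[np.cos(th),-np.sin(th),0],[np.sin(th),np.cos(th),0],[0,0,1]])
def toH(q): return RH.T@(np.asarray(q)-H)
def fromH(q): return H+RH@np.asarray(q)
E
python3 - <<'E'
from h import *
import pickle
np.set_printoptions(precision=4,suppress=True)
o,p=pickle.load(open("w7.pkl","rb"))
print("cam",toH(ray(p,(0,0),o)[0]))
im=p["img"][:,284].astype(int)
print([ (r,im[r].tolist()) for r in list(range(114,132))+list(range(294,312))])
for n,q,z in[("far",(284,124),.097),("near",(283,304),.097),("plateTL",(233,115),.012),("plateTR",(355,115),.012),("plateBL",(239,275),.012),("plateBR",(346,275),.012),("nut",(383.6,148.4),.076),("lugtip",(178,165),.16)]:
    print(n,toH(atz(p,q,z,o)))
big=cv2.resize(p["img"][100:320,160:420],None,fx=3,fy=2.7,interpolation=cv2.INTER_CUBIC);cv2.imwrite("pics/w7c.png",big)
E
```

```text
cam [-0.0007  0.1241  0.3533]
[(114, [108, 114, 120]), (115, [89, 87, 88]), (116, [86, 86, 83]), (117, [87, 86, 84]), (118, [88, 89, 85]), (119, [89, 89, 85]), (120, [92, 91, 89]), (121, [89, 88, 89]), (122, [83, 82, 76]), (123, [66, 62, 62]), (124, [45, 47, 45]), (125, [57, 55, 59]), (126, [96, 95, 102]), (127, [134, 130, 141]), (128, [138, 136, 145]), (129, [143, 138, 151]), (130, [143, 139, 148]), (131, [146, 141, 153]), (294, [137, 134, 147]), (295, [135, 133, 141]), (296, [133, 133, 141]), (297, [133, 132, 143]), (298, [132, 131, 138]), (299, [136, 134, 145]), (300, [132, 132, 142]), (301, [132, 131, 141]), (302, [132, 132, 142]), (303, [133, 131, 141]), (304, [127, 122, 132]), (305, [106, 106, 116]), (306, [86, 93, 99]), (307, [84, 88, 93]), (308, [82, 87, 92]), (309, [81, 87, 93]), (310, [84, 88, 93]), (311, [87, 93, 98])]
far [0.     0.1026 0.022 ]
near [-0.0003 -0.0985  0.022 ]
plateTL [-0.0608  0.1073 -0.063 ]
plateTR [ 0.0849  0.1076 -0.063 ]
plateBL [-0.0623 -0.1084 -0.063 ]
plateBR [ 0.0881 -0.1077 -0.063 ]
nut [0.1039 0.0768 0.001 ]
lugtip [-0.0858  0.0745  0.085 ]
```

View pics/w7c.png

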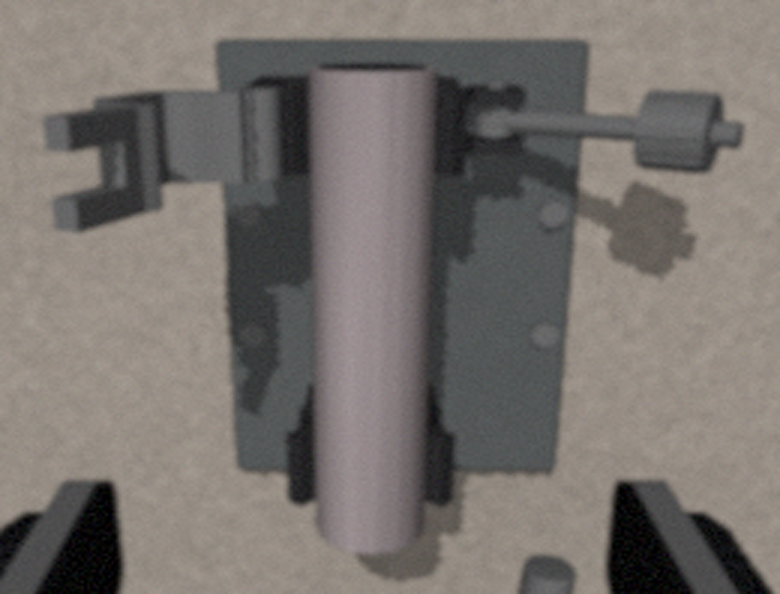

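Centred within about 1 mm. The half stands at about 2.05 rad and the bolt at about 0.88. Next I turn the tool 90° with the fingers shut and come in behind the half.

```bash
python3 - <<'E'
from h import *
np.set_printoptions(precision=4,suppress=True)
print(fromH([-.115,.075,.175]));print(delta(fromH([-.115,.075,.175]),Rdown(th+np.pi/2)))
E
```

```text
[ 0.42   -0.0622  0.25  ]
(array([-0.0356,  0.0149, -0.1144]), array([ 0.0024, -1.5714, -0.0025]))
```

{"fn": "arm_command", "kwargs": {"translation": [[-0.036,0.012,-0.04],[-0.036,0.012,-0.08],[-0.036,0.012,-0.114],[-0.036,0.012,-0.114],[-0.036,0.012,-0.114],[-0.036,0.012,-0.114],[-0.036,0.012,-0.114],[-0.036,0.012,-0.114],[-0.036,0.012,-0.114],[-0.036,0.012,-0.114],[-0.036,0.012,-0.114],[-0.036,0.012,-0.114],[-0.036,0.012,-0.114],[-0.036,0.012,-0.114],[-0.036,0.012,-0.114]], "rot": [[0,-0.14,0],[0,-0.28,0],[0,-0.42,0],[0,-0.56,0],[0,-0.7,0],[0,-0.84,0],[0,-0.98,0],[0,-1.12,0],[0,-1.26,0],[0,-1.4,0],[0,-1.54,0],[0,-1.571,0],[0,-1.571,0],[0,-1.571,0],[0,-1.571,0]], "grip": 0.0, "newtons": 40}}

```text
time_s: 18.3
tool_pos: [0.4208, -0.0617, 0.2534]
eef_rot: [-0.702, 0.088, -0.086, 0.702]
force: [0.9, -0.8, 0.6]
gripper_width: 0.0
```

```bash
python3 look.py w8; python3 - <<'E'
from h import *
np.set_printoptions(precision=4,suppress=True)
o=observe();print(toH(o["tool_pos"]),delta(fromH([-.115,.075,.065]),Rdown(th+np.pi/2)))
E
```

```text
[ 0.4208 -0.0617  0.2534] [0.2443 0.9697 0.0001] [ 0.9496 -0.8046  0.5522] 3.160601538502237e-05
holder_axis [219.5 279.1] 0.16 [ 0.5111 -0.1582  0.075 ]
half_hinge [280.5 252.3] 0.66 [ 0.4951 -0.0809  0.075 ]
half_hinge [ 93.5 355.1] 0.23 [ 0.5765 -0.3465  0.075 ]
bolt_pivot [219.9 282.2] 0.44 [ 0.5382 -0.1744  0.03  ]
half_lug [282.3 251.7] 0.89 [ 0.4527 -0.0685  0.168 ]
[-0.1144  0.0758  0.1784] (array([-0.0004,  0.1134, -0.0008]), array([-0.0001,  0.0001, -0.002 ]))
```

View pics/w8.png

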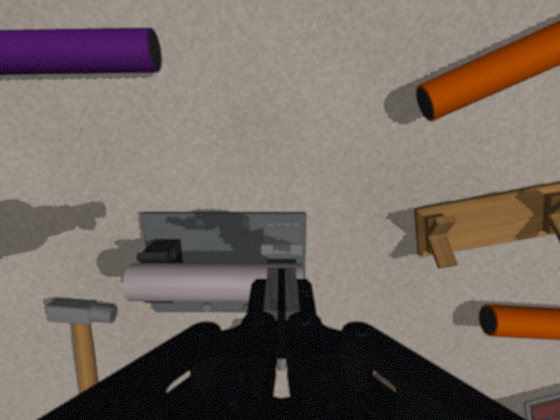

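The shut fingers hang on the robot side of the half. The fingertip looks about 16 mm wide, so I'll shift it 8 mm in y to push on solid material rather than in the slot.

{"fn": "arm_command", "kwargs": {"translation": [[0,0.03,-0.009],[0,0.06,-0.009],[0,0.085,-0.009],[0,0.105,-0.009],[0,0.113,-0.009],[0,0.113,-0.009],[0,0.113,-0.009]], "rot": [[0,0,0],[0,0,0],[0,0,0],[0,0,0],[0,0,0],[0,0,0],[0,0,0]]}}

```text
time_s: 19.3
tool_pos: [0.4189, -0.0704, 0.1415]
eef_rot: [-0.702, 0.087, -0.087, 0.702]
force: [0.4, 1.3, 0.7]
gripper_width: 0.0001
```

```bash
cat > st.py <<'E'
from h import *
import sys
np.set_printoptions(precision=4,suppress=True)
o=observe();print("H",toH(o["tool_pos"]),"F",RH.T@o["force"],R.from_matrix(Rdown(th+np.pi/2).T@R.from_quat(o["eef_rot"]).as_matrix()).as_rotvec())
if len(sys.argv)>1:
    s=read_camera("side");w=read_camera("wrist");n=sys.argv[1]
    a=cv2.resize(w["img"],(480,360))[:,20:460];b=cv2.resize(s["img"][170:290,250:370],(360,360),interpolation=cv2.INTER_CUBIC)
    cv2.imwrite(f"pics/{n}.png",np.hstack([a,b]))
E
python3 st.py s1
```

```text
H [-0.1141  0.0668  0.0665] F [0.0606 1.3233 0.6539] [ 0.0001 -0.0002  0.0004]
```

View pics/s1.png

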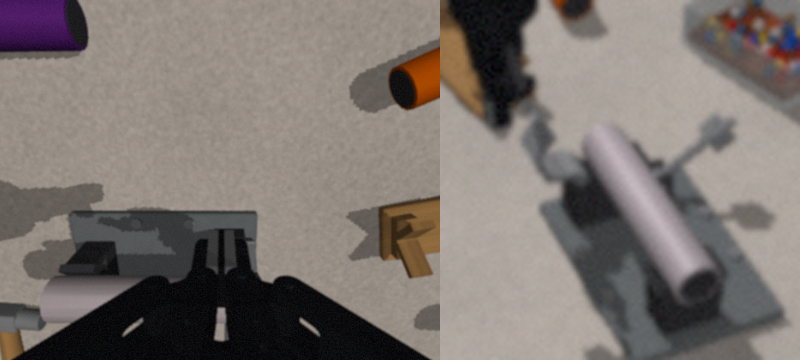

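```bash
python3 - <<'E'
import numpy as np
for t in [1.57,1.4,1.2,1.0,.8,.6,.4,.2,.1,0]:
    r=.08+.008*(1.57-t)/1.57
    u=np.array([np.cos(t),np.sin(t)]);n=np.array([-np.sin(t),np.cos(t)])
    C=np.array([-.038,0])+r*u+.009*n-[.011,0]
    print(t,C.round(4),"tool rel",np.round([C[0]+.1141,.0665-C[1]],3))
E
```

```text
1.57 [-0.0579  0.08  ] tool rel [ 0.056 -0.014]
1.4 [-0.0441  0.0812] tool rel [ 0.07  -0.015]
1.2 [-0.0277  0.0796] tool rel [ 0.086 -0.013]
1.0 [-0.0118  0.0746] tool rel [ 0.102 -0.008]
0.8 [0.003  0.0665] tool rel [0.117 0.   ]
0.6 [0.016  0.0554] tool rel [0.13  0.011]
0.4 [0.0267 0.0418] tool rel [0.141 0.025]
0.2 [0.0345 0.0261] tool rel [0.149 0.04 ]
0.1 [0.0372 0.0177] tool rel [0.151 0.049]
0 [0.039 0.009] tool rel [0.153 0.058]
```

{"fn": "arm_command", "kwargs": {"translation": [[0.008,0,0],[0.016,-0.002,0],[0.024,-0.006,0],[0.032,-0.009,0],[0.04,-0.011,0],[0.048,-0.013,0],[0.056,-0.014,0],[0.063,-0.015,0],[0.07,-0.015,0],[0.078,-0.014,0],[0.086,-0.013,0],[0.094,-0.011,0],[0.102,-0.008,0],[0.102,-0.008,0]], "rot": [[0,0,0],[0,0,0],[0,0,0],[0,0,0],[0,0,0],[0,0,0],[0,0,0],[0,0,0],[0,0,0],[0,0,0],[0,0,0],[0,0,0],[0,0,0],[0,0,0]]}}

```text
time_s: 20.8
tool_pos: [0.5177, -0.0952, 0.1473]
eef_rot: [-0.702, 0.088, -0.086, 0.702]
force: [-0.2, 0.6, -0.6]
gripper_width: 0.0001
```

```bash
python3 st.py s2
```

```text
H [-0.0122  0.0668  0.0723] F [-0.3368  0.5594 -0.6143] [ 0.0001 -0.0002  0.0032]
```

View pics/s2.png

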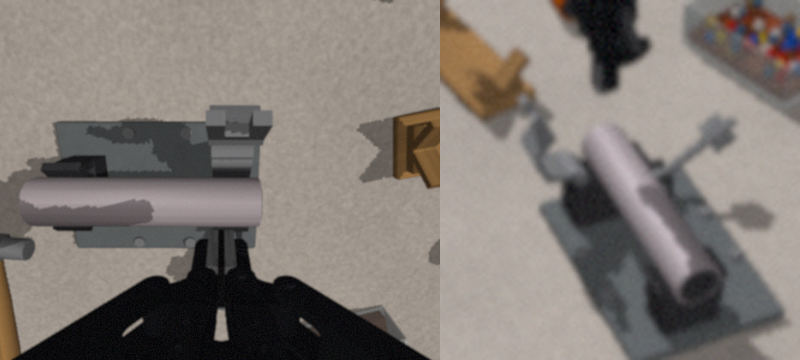

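The half didn't move: the finger passed over it. I'll measure the half's true angle.

```bash
python3 look.py w9; python3 - <<'E'
from h import *
import pickle
np.set_printoptions(precision=4,suppress=True)
def ld(n): return pickle.load(open(n+".pkl","rb"))
V={"w4":(23.7,178.7),"w5":(362.4,174.1),"w7":(188.1,163.8)}
rs=[ray(ld(n)[1],q,ld(n)[0]) for n,q in V.items()]
x,e=tri(rs);print("lug",toH(x),e)
# prong tips, from crops: w4c (15,162)->, (45,255) scale 3.3,3 offset (0,110); w7c (55,132),(68,212) scale 3,2.7 offset(160,100)
a=[(15/3.3,110+162/3),(45/3.3,110+255/3)];b=[(160+55/3,100+132/2.7),(160+68/3,100+212/2.7)]
for i in range(2):
  x,e=tri([ray(ld("w4")[1],a[i],ld("w4")[0]),ray(ld("w7")[1],b[i],ld("w7")[0])]);print("prong",toH(x),e)
o,p=ld("w9")
cv2.imwrite("pics/w9c.png",cv2.resize(p["img"][100:320,180:400],None,fx=2.7,fy=2.7,interpolation=cv2.INTER_CUBIC))
E
```

```text
[ 0.5173 -0.0951  0.1479] [0.2433 0.9699 0.0001] [-0.729  -0.4704  0.6073] -6.663833366690036e-05
half_hinge [293.7 186.4] 0.72 [ 0.4945 -0.0797  0.075 ]
bolt_pivot [291.5 265.7] 0.88 [ 0.58   -0.1005  0.03  ]
half_lug [299.9 145.3] 0.83 [ 0.4544 -0.0709  0.168 ]
lug [-0.0788  0.0753  0.0804] [np.float64(0.001070155174738116), np.float64(0.0017604660826509256), np.float64(0.0006908890023825439)]
prong [-0.0824  0.088   0.0908] [np.float64(0.0001659981604694932), np.float64(0.00016599816046947283)]
prong [-0.081   0.0644  0.0917] [np.float64(0.0004474596348876494), np.float64(0.00044745963488769004)]
```

View pics/w9c.png

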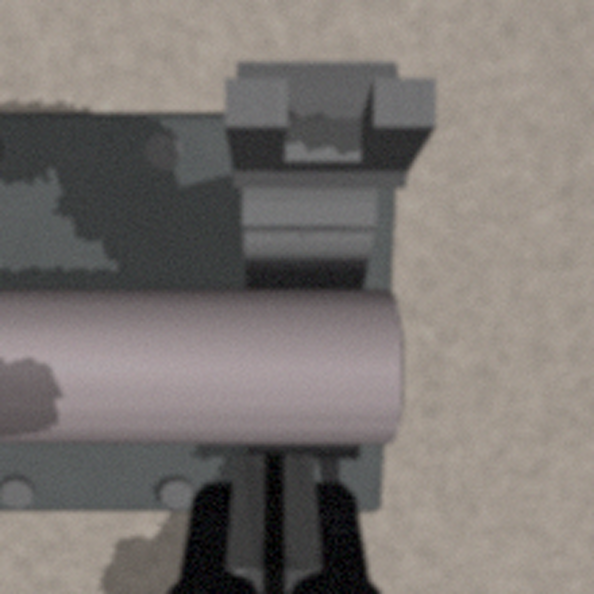

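```bash
python3 - <<'E'
from h import *
np.set_printoptions(precision=4,suppress=True)
s=read_camera("side");o=observe()
print(o["tool_pos"],proj(s,o["tool_pos"]),proj(s,fromH([-.0817,.075,.091])),proj(s,fromH([-.114,.0668,.0665])))
for l in("half_lug","half_hinge"): print([(r["centre"],r["conf"]) for r in landmark_of(s,l)])
im=s["img"].copy()
q=proj(s,o["tool_pos"]);cv2.circle(im,tuple(int(round(v)) for v in q),1,(0,0,255),-1)
q=proj(s,fromH([-.0817,.075,.091]));cv2.circle(im,tuple(int(round(v)) for v in q),1,(0,255,0),-1)
cv2.imwrite("pics/s3.png",cv2.resize(im[150:270,240:370],(780,720)[:2],interpolation=cv2.INTER_NEAREST)[:600])
E
```

```text
[ 0.5173 -0.0951  0.1484] [304.3047 205.4376] [279.1884 205.5139] [269.2365 217.6744]
[([280.0, 206.9], 0.77), ([414.1, 296.5], 0.23), ([228.0, 155.8], 0.21)]
[([295.7, 226.6], 0.62)]
```

View pics/s3.png

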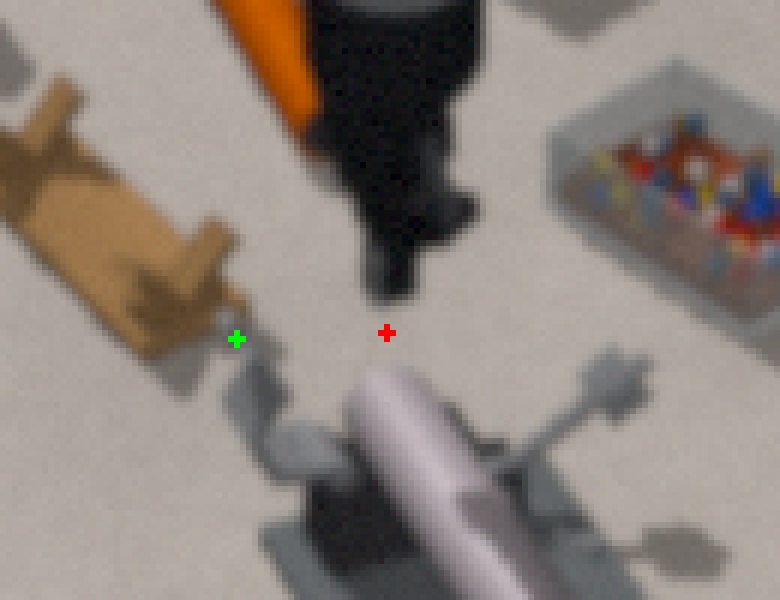

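The fingertips really end about 10–13 mm above the reported TCP, which agrees with the 29 mm grasp depth I saw. So the finger skimmed over the prongs. I'll go back and push about 28 mm lower.

{"fn": "arm_command", "kwargs": {"translation": [[0,-0.03,0],[-0.02,-0.04,0],[-0.06,-0.04,0],[-0.1,-0.04,0],[-0.107,-0.03,0],[-0.107,0.0,0],[-0.107,0.03,0],[-0.107,0.034,0],[-0.107,0.034,0]], "rot": [[0,0,0],[0,0,0],[0,0,0],[0,0,0],[0,0,0],[0,0,0],[0,0,0],[0,0,0],[0,0,0]]}}

```text
time_s: 22.25
tool_pos: [0.4132, -0.069, 0.1144]
eef_rot: [-0.702, 0.088, -0.086, 0.702]
force: [-0.1, -0.0, 0.8]
gripper_width: 0.0
```

{"fn": "arm_command", "kwargs": {"translation": [[0.008,0,0],[0.016,0,0],[0.024,0,0],[0.032,0,0],[0.04,-0.002,0],[0.04,-0.002,0]], "rot": [[0,0,0],[0,0,0],[0,0,0],[0,0,0],[0,0,0],[0,0,0]]}}

```text
time_s: 22.85
tool_pos: [0.4533, -0.0791, 0.1165]
eef_rot: [-0.702, 0.087, -0.086, 0.702]
force: [0.2, -0.2, 0.7]
gripper_width: -0.0004
```

```bash
python3 st.py s4
```

```text
H [-0.0786  0.0668  0.0415] F [ 0.2025 -0.1054  0.6692] [ 0.0001 -0.0002  0.0013]
```

View pics/s4.png

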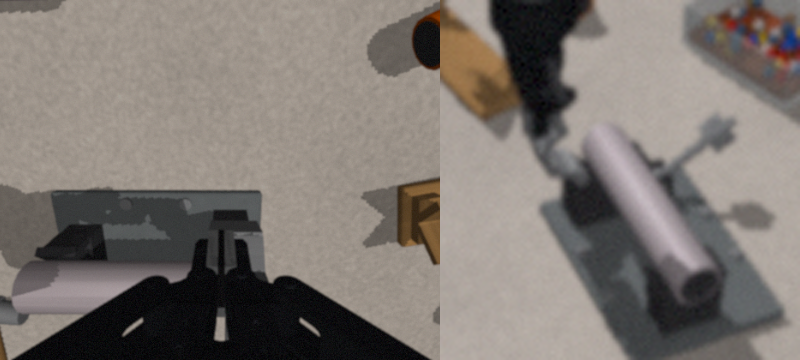

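{"fn": "arm_command", "kwargs": {"translation": [[0.006,-0.006,0],[0.013,-0.013,0],[0.02,-0.018,0],[0.027,-0.021,0],[0.033,-0.022,0],[0.041,-0.022,0],[0.049,-0.022,0],[0.057,-0.02,0],[0.065,-0.018,0],[0.065,-0.018,0]], "rot": [[0,0,0],[0,0,0],[0,0,0],[0,0,0],[0,0,0],[0,0,0],[0,0,0],[0,0,0],[0,0,0],[0,0,0]]}}

```text
time_s: 23.95
tool_pos: [0.5161, -0.0948, 0.1337]
eef_rot: [-0.702, 0.087, -0.086, 0.702]
force: [0.8, -0.3, -0.2]
gripper_width: 0.0005
```

```bash
python3 st.py s5
```

```text
H [-0.0138  0.0668  0.0587] F [ 0.901  -0.1092 -0.157 ] [ 0.0001 -0.0002  0.0021]
```

View pics/s5.png

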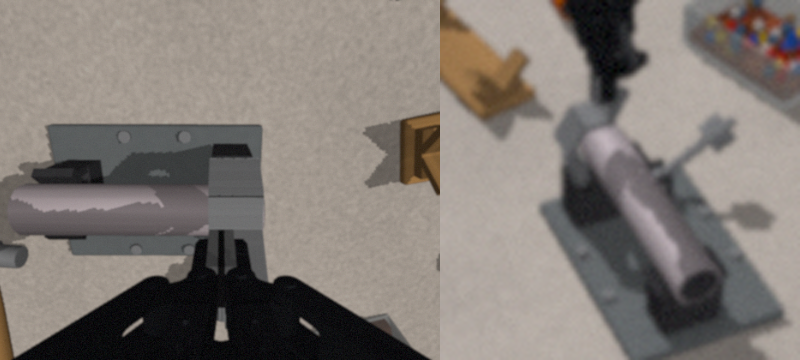

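The half is following the finger and now stands at about 1 rad. I'll continue along the arc.

{"fn": "arm_command", "kwargs": {"translation": [[0.008,0.001,0],[0.017,0.004,0],[0.024,0.009,0],[0.03,0.015,0],[0.036,0.022,0],[0.04,0.029,0],[0.044,0.036,0],[0.048,0.044,0],[0.05,0.05,0],[0.051,0.053,0],[0.051,0.053,0]], "rot": [[0,0,0],[0,0,0],[0,0,0],[0,0,0],[0,0,0],[0,0,0],[0,0,0],[0,0,0],[0,0,0],[0,0,0],[0,0,0]]}}

```text
time_s: 25.15
tool_pos: [0.5644, -0.1069, 0.0804]
eef_rot: [-0.702, 0.088, -0.086, 0.702]
force: [-0.9, 0.0, -0.1]
gripper_width: 0.0002
```

```bash
python3 st.py s6
```

```text
H [0.0359 0.0669 0.0054] F [-0.9173 -0.2139 -0.1253] [ 0.0001 -0.0003  0.0033]
```

View pics/s6.png

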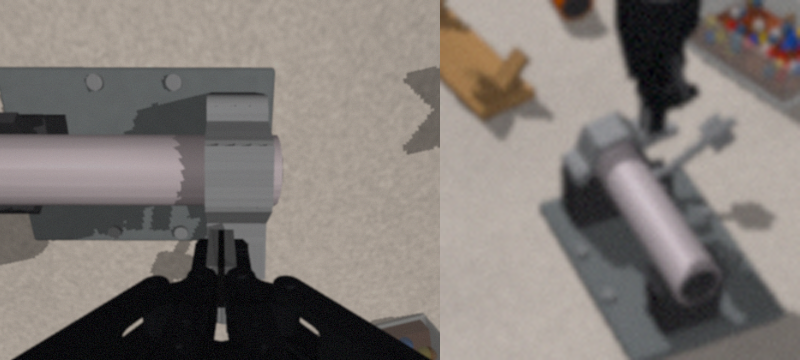

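{"fn": "arm_command", "kwargs": {"translation": [[0.001,0.003,0],[0.002,0.005,0],[0.002,0.007,0],[0.002,0.008,0],[0.002,0.008,0]], "rot": [[0,0,0],[0,0,0],[0,0,0],[0,0,0],[0,0,0]]}}

```text
time_s: 25.75
tool_pos: [0.5666, -0.1075, 0.0729]
eef_rot: [-0.702, 0.087, -0.086, 0.702]
force: [-0.1, 0.1, 0.6]
gripper_width: 0.0
```

{"fn": "arm_command", "kwargs": {"translation": [[0,0.002,0],[0,0.003,0],[0,0.003,0]], "rot": [[0,0,0],[0,0,0],[0,0,0]]}}

```text
time_s: 26.05
tool_pos: [0.5666, -0.1074, 0.0699]
eef_rot: [-0.702, 0.088, -0.086, 0.702]
force: [0.1, 0.5, -0.3]
gripper_width: -0.0
```

```bash
python3 st.py s7
```

```text
H [ 0.0381  0.0669 -0.0051] F [ 0.0106  0.5324 -0.296 ] [ 0.0001 -0.0003  0.0023]
```

View pics/s7.png

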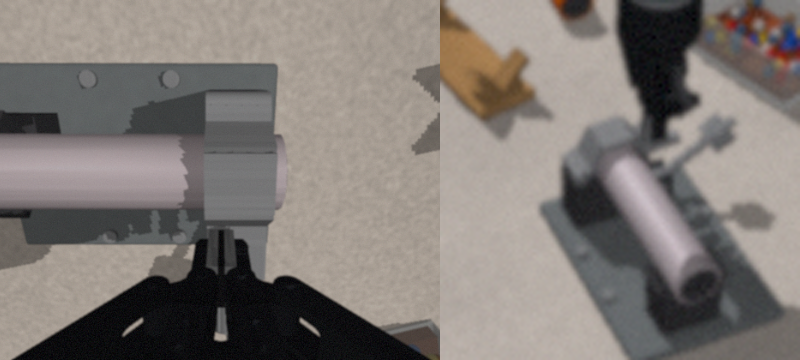

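{"fn": "arm_command", "kwargs": {"translation": [[0,0.002,0],[0,0.003,0],[0,0.004,0],[0,0.004,0]], "rot": [[0,0,0],[0,0,0],[0,0,0],[0,0,0]]}}

```text
time_s: 26.55
tool_pos: [0.5666, -0.1074, 0.0659]
eef_rot: [-0.702, 0.087, -0.086, 0.702]
force: [0.2, -0.2, 0.9]
gripper_width: 0.0
```

{"fn": "arm_command", "kwargs": {"translation": [[0,0.001,0],[0,0.002,0],[0,0.003,0],[0,0.003,0]], "rot": [[0,0,0],[0,0,0],[0,0,0],[0,0,0]]}}

```text
time_s: 26.95
tool_pos: [0.5666, -0.1074, 0.0629]
eef_rot: [-0.702, 0.088, -0.086, 0.702]
force: [0.8, -0.8, 0.2]
gripper_width: -0.0
```

```bash
python3 - <<'E'
from h import *
s=read_camera("side");w=read_camera("wrist");t=read_camera("top")
cv2.imwrite("pics/w10.png",cv2.resize(w["img"][160:420,180:400],(660,780))[:600])
a=cv2.resize(s["img"][185:255,275:355],(480,420),interpolation=cv2.INTER_CUBIC)
cv2.imwrite("pics/s10.png",a)
E
```

```text
(no output)
```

View pics/w10.png

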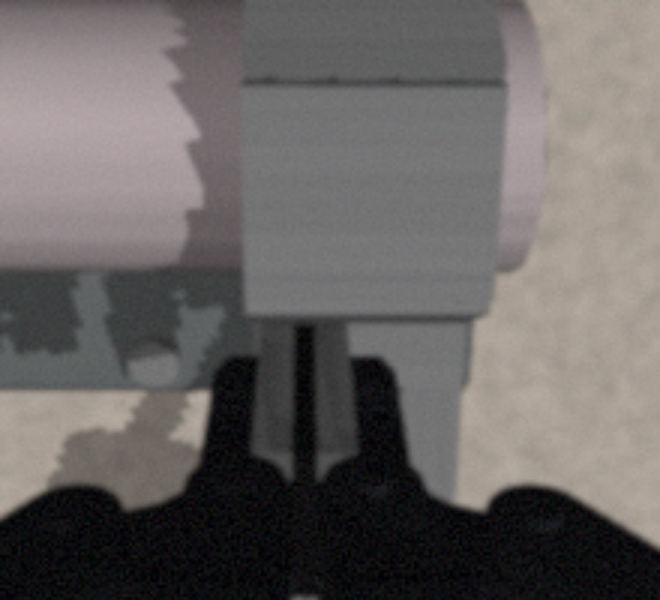

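View pics/s10.png

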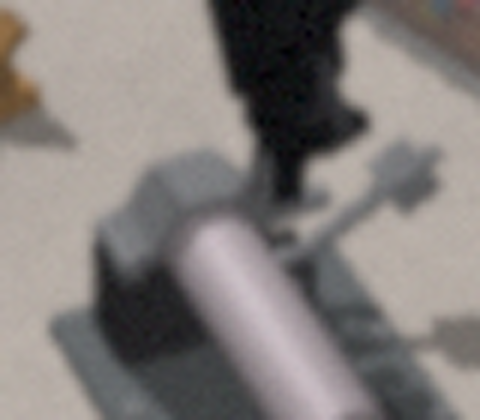

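{"fn": "arm_command", "kwargs": {"translation": [[0,0.001,0],[0,0.002,0],[0,0.003,0],[0,0.003,0]], "rot": [[0,0,0],[0,0,0],[0,0,0],[0,0,0]]}}

```text
time_s: 27.5
tool_pos: [0.5668, -0.1075, 0.0617]
eef_rot: [-0.702, 0.087, -0.086, 0.702]
force: [-4.6, 1.3, 10.2]
gripper_width: -0.0002
```

{"fn": "arm_command", "kwargs": {"translation": [[0,0.001,0],[0,0.002,0],[0,0.003,0],[0,0.003,0]], "rot": [[0,0,0],[0,0,0],[0,0,0],[0,0,0]]}}

```text
time_s: 27.9
tool_pos: [0.567, -0.1075, 0.0614]
eef_rot: [0.702, -0.087, 0.086, -0.702]
force: [-13.0, 3.5, 24.6]
gripper_width: -0.0
```

A firm stop: 25 N upward. I'll back off and look at the half.

{"fn": "arm_command", "kwargs": {"translation": [[0,-0.006,0],[0,-0.04,0],[-0.0,-0.09,0],[-0.04,-0.14,0],[-0.08,-0.16,0],[-0.1,-0.16,0],[-0.1,-0.16,0],[-0.1,-0.16,0]], "rot": [[0,0,0],[0,0,0],[0,0,0],[0,0,0],[0,0,0],[0,0,0],[0,0,0],[0,0,0]]}}

```text
time_s: 28.7
tool_pos: [0.47, -0.0832, 0.2174]
eef_rot: [-0.702, 0.087, -0.086, 0.702]
force: [0.1, -0.8, 0.2]
gripper_width: -0.0002
```

```bash
python3 look.py w11; python3 - <<'E'
from h import *
import pickle
o,p=pickle.load(open("w11.pkl","rb"))
cv2.imwrite("pics/w11c.png",cv2.resize(p["img"][150:330,180:400],(733,600),interpolation=cv2.INTER_CUBIC))
s=read_camera("side")
cv2.imwrite("pics/s11.png",cv2.resize(s["img"][185:255,275:355],(640,560),interpolation=cv2.INTER_CUBIC))
E
```

```text
[ 0.47   -0.0832  0.2174] [0.2433 0.97   0.0001] [ 0.0813 -0.7858  0.1595] -0.00024519767998860454
half_hinge [290.7 220. ] 0.78 [ 0.4968 -0.0801  0.075 ]
```

View pics/w11c.png

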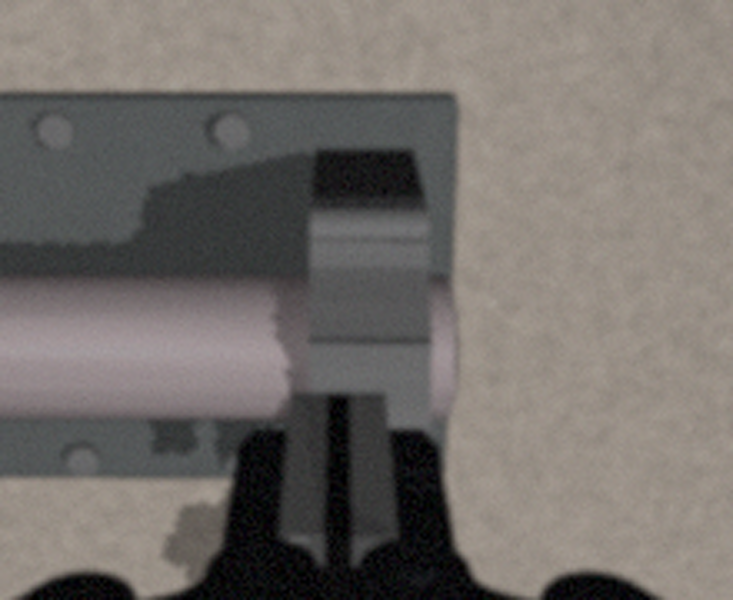

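View pics/s11.png

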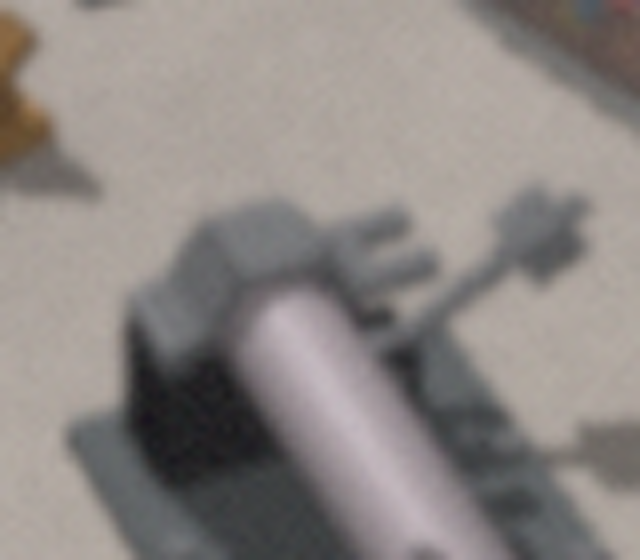

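```bash
python3 - <<'E'
from h import *
np.set_printoptions(precision=1,suppress=True)
s=read_camera("side");t=read_camera("top")
def cr(q): return (q-np.array([275,185]))*8
for a in (0,.1,.2,.3,.4):
  u=np.array([np.cos(a),np.sin(a)]);n=np.array([-np.sin(a),np.cos(a)])
  out=[]
  for y in(.063,.087):
    C=np.array([-.038,0])+.1*u+.005*n; out.append(cr(proj(s,fromH([C[0],y,C[1]]))))
  C=np.array([-.038,0])+.038*u+.029*n
  print(a,*out,"bulge",cr(proj(s,fromH([C[0],.058,C[1]]))))
print("tubeend near",cr(proj(s,fromH([0,-.1,0]))),"far top",cr(proj(s,fromH([0,.1,.022]))), "plate corner -x+y", cr(proj(s,fromH([-.0615,.1075,-.063]))),"nut",cr(proj(s,fromH([.1039,.075,.001]))))
print([(r["centre"],r["conf"]) for r in landmark_of(s,"half_lug")],[(r["centre"],r["conf"]) for r in landmark_of(t,"half_lug")])
for a in (0,.1,.2,.3): 
  u=np.array([np.cos(a),np.sin(a)]);n=np.array([-np.sin(a),np.cos(a)]);C=np.array([-.038,0])+.089*u+.005*n
  print(a,proj(s,fromH([C[0],.075,C[1]])),proj(t,fromH([C[0],.075,C[1]])))
cv2.imwrite("pics/t11.png",cv2.convertScaleAbs(cv2.resize(t["img"][170:260,290:400],(770,630)[:2],interpolation=cv2.INTER_CUBIC)[:600],alpha=1.8))
E
```

```text
0 [431.1 261. ] [400.6 219.1] bulge [277.6 267.5]
0.1 [429.7 240.6] [399.1 198.8] bulge [269.6 262.1]
0.2 [425.8 221.1] [395.  179.4] bulge [260.6 257.6]
0.3 [419.2 202.8] [388.4 161. ] bulge [250.6 254.1]
0.4 [410.1 185.7] [379.2 143.9] bulge [239.9 251.7]
tubeend near [486.2 640.5] far top [226.2 208. ] plate corner -x+y [ 59.4 418. ] nut [521.2 216.3]
[([324.6, 214.6], 0.88)] []
0 [323.5 216.1] [328.6 201.8]
0.1 [323.3 213.8] [328.8 201.5]
0.2 [322.8 211.6] [328.9 201.6]
0.3 [322.  209.6] [328.9 202. ]
```

View pics/t11.png

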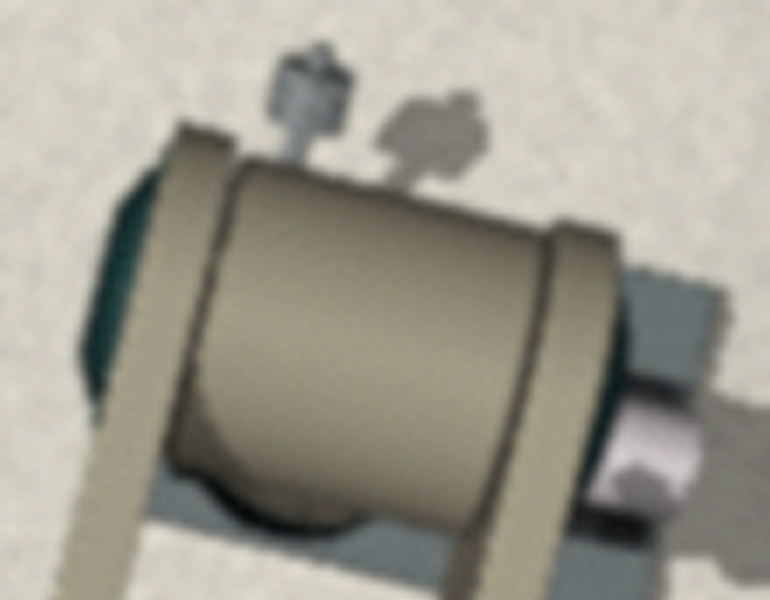

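In the side view the prong ends at (431,262) and (402,217) match the shut-half projection, (431,261) and (401,219), so the half is fully shut. Next the bolt: I go to its outer side.

```bash
python3 - <<'E'
from h import *
np.set_printoptions(precision=4,suppress=True)
o=observe();print(toH(o["tool_pos"]),delta(fromH([.15,.075,.16]),Rdown(th+np.pi/2)))
E
```

```text
[-0.0614  0.0668  0.1422] (array([ 0.2114, -0.0183,  0.0081]), array([-0.0001,  0.0003, -0.0023]))
```

{"fn": "arm_command", "kwargs": {"translation": [[0.02,-0.018,0.003],[0.06,-0.018,0.008],[0.1,-0.018,0.008],[0.14,-0.018,0.008],[0.18,-0.018,0.008],[0.205,-0.018,0.008],[0.211,0.0,0.008],[0.211,0.04,0.008],[0.211,0.08,0.008],[0.211,0.12,0.008],[0.211,0.15,0.008],[0.211,0.165,0.008],[0.211,0.172,0.008],[0.211,0.172,0.008],[0.211,0.172,0.008]], "rot": [[0,0,0],[0,0,0],[0,0,0],[0,0,0],[0,0,0],[0,0,0],[0,0,0],[0,0,0],[0,0,0],[0,0,0],[0,0,0],[0,0,0],[0,0,0],[0,0,0],[0,0,0]]}}

```text
time_s: 30.75
tool_pos: [0.6772, -0.1269, 0.0471]
eef_rot: [0.702, -0.086, 0.087, -0.702]
force: [0.2, -0.0, -0.2]
gripper_width: -0.0001
```

```bash
python3 st.py s12
```

```text
H [ 0.1502  0.0749 -0.0279] F [ 0.1917 -0.0012 -0.2242] [ 0.0001 -0.0003 -0.0013]
```

View pics/s12.png

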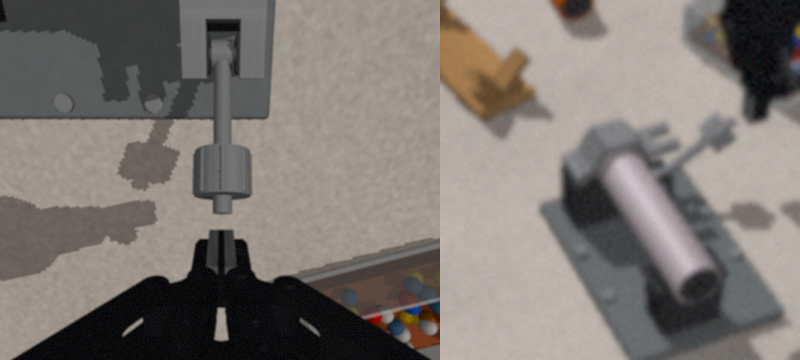

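{"fn": "arm_command", "kwargs": {"translation": [[0,0.008,0],[0,0.015,0],[-0.006,0.015,0],[-0.013,0.013,0],[-0.02,0.008,0],[-0.026,0.002,0],[-0.032,-0.003,0],[-0.038,-0.009,0],[-0.045,-0.016,0],[-0.052,-0.02,0],[-0.052,-0.02,0]], "rot": [[0,0,0],[0,0,0],[0,0,0],[0,0,0],[0,0,0],[0,0,0],[0,0,0],[0,0,0],[0,0,0],[0,0,0],[0,0,0]]}}

```text
time_s: 31.95
tool_pos: [0.6251, -0.1138, 0.0656]
eef_rot: [-0.702, 0.087, -0.086, 0.702]
force: [1.3, -0.2, 0.3]
gripper_width: -0.0001
```

```bash
python3 st.py s13
```

```text
H [ 0.0965  0.0749 -0.0094] F [1.3297 0.1149 0.2927] [ 0.0001 -0.0003  0.0019]
```

View pics/s13.png

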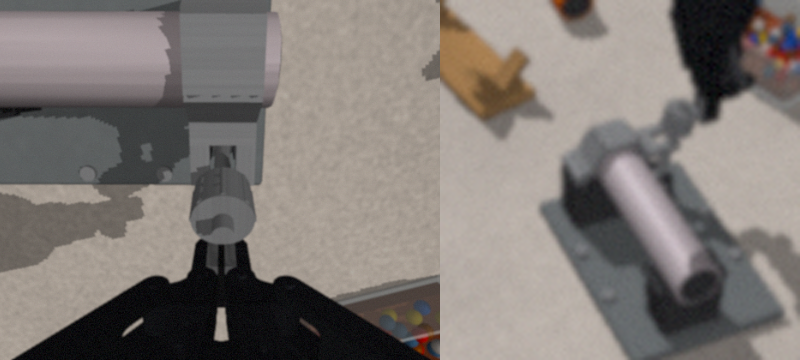

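The bolt is moving with the finger and the nut is nearing the lug.

{"fn": "arm_command", "kwargs": {"translation": [[-0.005,-0.004,0],[-0.01,-0.007,0],[-0.015,-0.01,0],[-0.019,-0.012,0],[-0.021,-0.012,0],[-0.021,-0.012,0]], "rot": [[0,0,0],[0,0,0],[0,0,0],[0,0,0],[0,0,0],[0,0,0]]}}

```text
time_s: 32.65
tool_pos: [0.6053, -0.1089, 0.0773]
eef_rot: [-0.702, 0.087, -0.086, 0.702]
force: [0.7, 1.1, -0.0]
gripper_width: 0.0001
```

{"fn": "arm_command", "kwargs": {"translation": [[-0.001,0,0],[-0.002,0,0],[-0.003,0,0],[-0.003,0,0]], "rot": [[0,0,0],[0,0,0],[0,0,0],[0,0,0]]}}

```text
time_s: 33.05
tool_pos: [0.6036, -0.1085, 0.0773]
eef_rot: [-0.702, 0.086, -0.087, 0.702]
force: [5.8, -2.3, -1.5]
gripper_width: -0.0005
```

```bash
python3 st.py s14
```

```text
H [0.0743 0.0749 0.0023] F [ 6.2368 -0.8248 -1.5122] [ 0.0002 -0.0002 -0.0012]
```

View pics/s14.png

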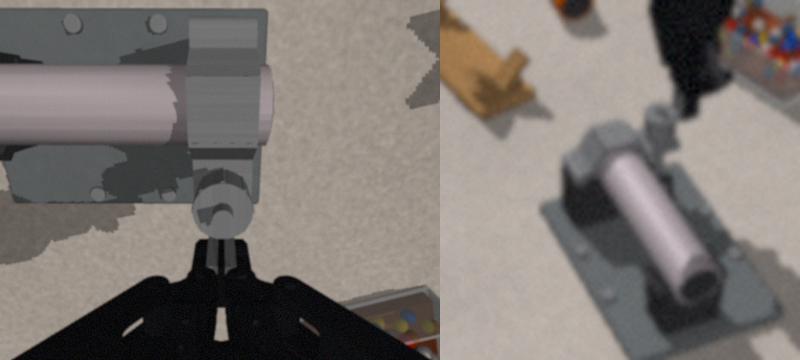

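{"fn": "arm_command", "kwargs": {"translation": [[-0.001,0,0],[-0.002,0,0],[-0.002,0,0]], "rot": [[0,0,0],[0,0,0],[0,0,0]]}}

```text
time_s: 33.45
tool_pos: [0.6034, -0.1085, 0.0775]
eef_rot: [0.702, -0.085, 0.089, -0.702]
force: [15.2, -3.5, -5.1]
gripper_width: -0.0003
```

{"fn": "arm_command", "kwargs": {"translation": [[0.01,0,0],[0.03,0,0],[0.05,-0.03,0],[0.06,-0.07,0],[0.05,-0.12,0],[0.01,-0.16,0],[-0.03,-0.17,0],[-0.07,-0.17,0],[-0.1,-0.17,0],[-0.1,-0.17,0],[-0.1,-0.17,0]], "rot": [[0,0,0],[0,0,0],[0,0,0],[0,0,0],[0,0,0],[0,0,0],[0,0,0],[0,0,0],[0,0,0],[0,0,0],[0,0,0]]}}

```text
time_s: 34.55
tool_pos: [0.5038, -0.0835, 0.2475]
eef_rot: [-0.702, 0.087, -0.086, 0.702]
force: [-0.1, -0.4, 0.3]
gripper_width: -0.0008
```

```bash
python3 look.py w15; python3 - <<'E'
from h import *
np.set_printoptions(precision=1,suppress=True)
s=read_camera("side")
cv2.imwrite("pics/s15.png",cv2.resize(s["img"][185:255,275:355],(640,560),interpolation=cv2.INTER_CUBIC))
cr=lambda q:(q-np.array([275,185]))*8
for b in(0,.05,.1,.2):
  f=lambda r:cr(proj(s,fromH([.048+r*np.sin(b),.075,-.045+r*np.cos(b)])))
  print(b,"tip",f(.092),"nut",f(.071))
for a in(0,.05,.1):
  u=np.array([np.cos(a),np.sin(a)]);n=np.array([-np.sin(a),np.cos(a)])
  print(a,[cr(proj(s,fromH([-.038+(.1*u+.005*n)[0],y,(.1*u+.005*n)[1]]))) for y in(.063,.087)])
print([(r["centre"],r["conf"]) for r in landmark_of(s,"bolt_nut")])
E
```

```text
[ 0.5038 -0.0835  0.2475] [0.2433 0.9699 0.0001] [-0.1213 -0.352   0.3031] -0.0007922014793577167
half_hinge [282.4 176.6] 0.92 [ 0.4931 -0.0792  0.075 ]
bolt_nut [279.5 267. ] 0.77 [ 0.5925 -0.1073  0.076 ]
0 tip [384.1 160.3] nut [382. 206.]
0.05 tip [396.1 157. ] nut [391.2 203.4]
0.1 tip [408.  154.3] nut [400.3 201.3]
0.2 tip [431.5 150.3] nut [418.3 198.1]
0 [array([431.1, 261. ]), array([400.6, 219.1])]
0.05 [array([430.7, 250.7]), array([400.1, 208.9])]
0.1 [array([429.7, 240.6]), array([399.1, 198.8])]
[([325.8, 212.0], 0.53)]
```

View pics/s15.png

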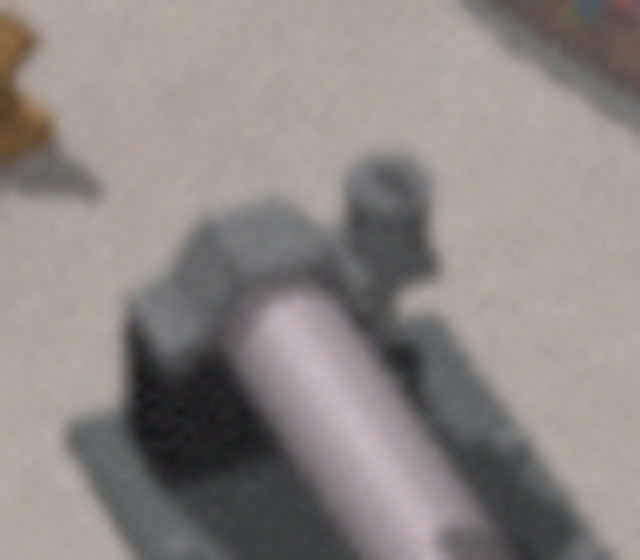

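View pics/w15.png

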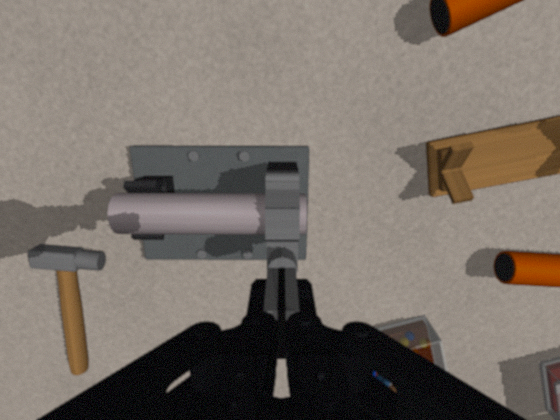

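The nut stands upright over the prongs: centre at about (388,215) in the crop, against (382,206) expected. Last I check the tube's centring and the bystanders.

```bash
python3 - <<'E'
from h import *
import pickle
np.set_printoptions(precision=4,suppress=True)
o,p=pickle.load(open("w15.pkl","rb"))
print("cam",toH(ray(p,(0,0),o)[0]))
b=cv2.GaussianBlur(p["img"],(3,3),0).astype(int)[207]
print([(c,b[c].tolist()) for c in list(range(104,114))+list(range(301,313))])
for c in(109,307): print(toH(atz(p,(c,207),.09,o)),toH(atz(p,(c,207),.075,o)))
t=read_camera("top");t0=cv2.imread("pics/top0.png")
cv2.imwrite("pics/t15.png",cv2.convertScaleAbs(t["img"],alpha=1.5))
for l in("bead_tub","glaze_jar","mallet"): print(l,[(np.round(r["centre"],1),round(r["conf"],2)) for r in landmark_of(t,l)][:2])
E
```

```text
cam [-0.1135  0.0749  0.338 ]
[(104, [86, 93, 98]), (105, [87, 93, 98]), (106, [91, 95, 101]), (107, [102, 105, 113]), (108, [120, 121, 129]), (109, [135, 133, 143]), (110, [140, 138, 148]), (111, [140, 138, 148]), (112, [140, 138, 148]), (113, [142, 139, 150]), (301, [132, 130, 139]), (302, [135, 133, 143]), (303, [135, 132, 143]), (304, [134, 132, 142]), (305, [130, 127, 138]), (306, [120, 119, 129]), (307, [116, 119, 127]), (308, [122, 129, 137]), (309, [132, 140, 148]), (310, [137, 146, 154]), (311, [139, 147, 156]), (312, [139, 148, 157])]
[-0.0118 -0.0995  0.015 ] [-0.007  -0.1076  0.    ]
[-0.012   0.1013  0.015 ] [-0.0073  0.1025  0.    ]
bead_tub [(array([294.1, 131.7]), 0.86)]
glaze_jar [(array([136.2, 202.3]), 0.98), (array([292.5, 132.7]), 0.75)]
mallet [(array([438.4, 194.3]), 0.68)]
```

View pics/t15.png

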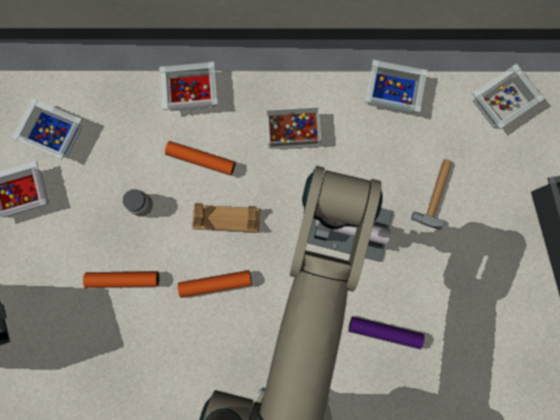

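The tube is centred to about 1 mm, the bystanders have not moved, and the gripper is clear of everything. I'm handing in.

```bash
python3 -c "
from bench import *
print(observe()['time_s'],job_done())"
```

```text
the job is handed in; nothing more can be done
35.15 None
```

The job is done and handed in at 35 s of the 67 s limit. The tube is in the holder, the clamp half is shut, and the bolt is upright in the slot with its nut over the prongs.

**Last checks**
- **Tube:** I lowered it until the vees took its weight, then released it. It lies centred lengthwise to about 1 mm.
- **Half:** it was pressed to a firm stop of about 25 N. Its prong ends in the side picture match the fully shut position.
- **Bolt:** it was pushed to its hard stop at about 15 N. The network's nut position was about 2 pixels from that expected for the upright nut, at a confidence of only 0.53. By eye in the enlarged picture it was about 1 pixel off.
- **Surroundings:** the tub, jar and mallet stand where they were, and the gripper is about 0.1 m clear of everything.

**What went wrong or disagreed**
- **First grip on the tube:** it was too shallow, so I opened the gripper and took it again lower.
- **First push on the half:** it passed over the prongs without moving them. The shut fingertips end 10 to 20 mm behind the TCP position the robot reports, so I pushed again lower.

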